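# Drain the olives over the bowl

## Robot

A 6-joint arm with a two-finger parallel gripper is mounted at the origin on the work surface. World frame = base frame: x ahead of the robot, y to its left, z up, the work surface at z = 0. Lengths are in m, angles in rad, forces in N, time in s.
With the tool pointing down it reaches from about 0.3 to 0.775 m from the base axis. Payload 14.6 kg.
Tool frame: the origin (TCP) lies midway between the tips of the shut fingers; the grasp point (between the pads) lies 19 mm behind it (tcp_to_grasp is the distance from the TCP to the grasp point, in m); z points along the fingers, y is the line along which they close (so a half turn about z gives the same grasp; the last joint's range is limited). The gripper opens to 94 mm and grips with 3 to 60 N. Pads are 16 mm wide; open, the fingers measure 119 mm over their backs; the gripper's body (75 mm by 177 mm) begins 78 mm behind the grasp point.
Start: joints at [-1.18, 0.3, 1.521, -0, 1.321, -0.067], TCP at [0.243, -0.493, 0.205] pointing down, gripper open.
Joint ranges: [-3.03, 3.03], [-0.79, 2.21], [0.23, 2.52], [-1.04, 4.18], [0, 3.07], [-2.55, 2.55]. Speed limits (rad/s): [2.22, 2.22, 2.57, 3.14, 3.14, 3.14].

## Interface

Orientations are given as [roll, pitch, yaw] about the fixed x, y, z axes, in that order (R = Rz(yaw) Ry(pitch) Rx(roll)).
In Python, from station import * gives the robot as it stands.
- The arm moves only by the tool send_rows, never from a script. Its argument "motion" is a list of rows, each a list of 3 entries, a list of its own where there are three numbers: the shift along the tool's x, y, z in units of 0.03 m (1.0 is 0.03 m), then the turn, a rotation vector about the tool's x, y, z in units of 0.12 rad (1.0 is 0.12 rad), then the opening, from -1 (shut) to 1 (fully open). In form: [[[x, y, z], [rx, ry, rz], grip], ...]. A call has 1 to 12 rows; each row shifts and turns the commanded pose from where the row before left it, along the tool's axes as they then stand; what a row does not reach is not made up. A row lasts 1/10 s, in which the tool goes at most 50 mm and 8.59 degrees, less where a joint would pass 70% of its speed; a pose out of reach is approached as far as the arm can. A call with a number of a shift or a turn outside -1 to 1 is refused whole. A call with a gripper value outside its range is refused whole. The fingers move at their own pace and stop on an object; "squeeze" is the grip in N (left out, the last holds). Time passes only in rows, so rows that do not move let the fingers close. It gives the time, the measured TCP pose, the force, the opening and the grip force at its end, in the units of the state.
- get_obs(): the state, without advancing time (a new reading comes with each control period).
- camera(name): name is "scene" or "top" or "wrist"; returns a dict with "pixels" (480x640x3 uint8, red, green, blue), "depth" (480x640 float32, m along the optical axis (not along the pixel's ray), 0 where there is no reading), "fx", "fy", "cx", "cy" (pixels), "rvec" (rotation vector, rad) and "tvec" (3), from world to camera coordinates, as OpenCV has them. Camera axes: x right, y down, z forward; pixel columns grow to the right and rows downward; lengths in m; the calibration is good to about 2 mm. The wrist camera is an equidistant fisheye: a pixel r from the principal point sees the ray r / f radians off the axis. A picture is of the moment at which its call begins.
- hand_in(): hands the job in; it is judged then, once.
The state is a dict: "time_s": time; "qpos": joint angles; "joint_vel": joint speeds; "tau": joint torques, N m; "ee_pos": TCP position; "eef_rot": TCP orientation; "force": force on the tool from outside, world axes, zero at the start; "moment": the same for the moment, N m; "grip_width": finger opening in m; "grip_force": force on a finger pad.
Only numpy, scipy, OpenCV 4.12 (cv2) and the standard library are available. Lean on these libraries where they do the work, as an engineer would, in place of code of your own. Each camera call takes 0.05 s, during which the arm holds its last target. There are 200 camera calls.

## Task

Tip all six rinsed olives out of the steel cup into the strainer where it stands, and stand the empty cup upright on the counter again. Then lift the strainer by its handle, carry it over the breakfast things to the earthenware bowl and hold it there to drain: level, centred over the bowl, the strainer's foot about a finger's width (15 to 20 mm) above the rim and not touching the bowl, with all the olives still in it. Finish while holding it still there, do not put it down; leave the bowl, bottle, jar and butter dish where they stand.

Things in the scene. Friction and masses are not known exactly. Their poses are not given: they have to be found in the camera images.
- cup: handleless steel cup holding the six olives at the start: round, open on top, 80 tall, outer diameter 58 at the foot widening evenly to 69 at the rim, wall 3, floor 4 thick, about 0.12 kg. Stands upright. Origin: centre of its underside; z along its axis towards the mouth.
- strainer: round steel strainer with drain holes on a foot ring (74 diameter, 10 tall); basket widens to 120 at the rim, 65 up; wall 3, basket floor 14 up. A straight black handle sticks out level along its own -x: 18 wide, 16 tall, middle 55 up, free to grip from 72 to 157 out from the axis, end at 166. 0.2 kg, so the basket hangs off one side of the grip. Origin: centre of the foot's underside; z up.
- strainer_grip (a point): middle of the handle's thickness, 100 out from the basket's axis (-x of the strainer) and 55 above its underside: a good place to grip, fingers on the handle's two flat sides, the gripper from above. Same axes as the strainer.
- strainer_mid (a point): point on the basket's axis 40 above the strainer's underside: the middle of the space inside the basket.
- bowl: shallow round earthenware (terracotta) bowl, open on top, outer diameter 104 at the foot and 152 at the rim, 53 tall to the top of its rounded rim, wall 6; 0.55 kg. Stands on the counter. Origin: centre of its underside.
- bowl_rim (a point): centre of the bowl's mouth, at the height of the top of the rim (53 above its underside).
- bottle: breakfast thing to leave alone: square glass oil bottle 64 x 64 with a round neck and cork, 165 tall over the cork, 0.5 kg. Stands between the strainer and the bowl. Origin: centre of its underside.
- jar: breakfast thing to leave alone: round jam jar with a white lid, 74 diameter, 89 tall, 0.4 kg. Stands beside the bottle. Origin: centre of its underside.
- butter_dish: breakfast thing to leave alone: white oval dish 100 (its x) by 200 (its y), with three foil-topped butter tubs, 33 tall in all, 0.5 kg. Stands beyond the bottle and the jar. Origin: centre of its underside.
- olive1: one of six large green olives, 20 diameter and 24 long with round ends, 10 g, wet: slippery (friction about 0.3) and rolling easily; in the cup at the start. Origin: its centre; z along its length.
- olive2: one of six large green olives, 20 diameter and 24 long with round ends, 10 g, wet: slippery (friction about 0.3) and rolling easily; in the cup at the start. Origin: its centre; z along its length.
- olive3: one of six large green olives, 20 diameter and 24 long with round ends, 10 g, wet: slippery (friction about 0.3) and rolling easily; in the cup at the start. Origin: its centre; z along its length.
- olive4: one of six large green olives, 20 diameter and 24 long with round ends, 10 g, wet: slippery (friction about 0.3) and rolling easily; in the cup at the start. Origin: its centre; z along its length.
- olive5: one of six large green olives, 20 diameter and 24 long with round ends, 10 g, wet: slippery (friction about 0.3) and rolling easily; in the cup at the start. Origin: its centre; z along its length.
- olive6: one of six large green olives, 20 diameter and 24 long with round ends, 10 g, wet: slippery (friction about 0.3) and rolling easily; in the cup at the start. Origin: its centre; z along its length.
Things that resemble listed ones, but are neither listed nor needed, are in the scene too. Several things have the shape of the strainer; the one meant has the colours described above.

How it is judged:
By the outcome, as a careful person would: the job done as asked, in the order asked, and still so for the second after the job is handed in, while the arm keeps its last pose, push and grip.
It also fails if it takes over 72 s, if anything falls off the work surface, if the arm or the gripper's body presses on something with over 40 N, if the wrist force passes 120 N, or if a joint passes its speed limit or range.

## Working session

There is one attempt and no reset: what is moved stays moved. The work goes in short steps, Python scripts to look and compute and a tool call to move; the robot and the scene stay as the last step left them, time stands still between calls to the robot, and variables do not carry over. Pictures are saved under pics/ and viewed, at most 10 in all, crops included, and the job is handed in when it is done.

Besides the shell and the picture viewer there is one more tool, called after "Call:" in YAML: its name, and indented under it one key for each argument. send_rows: Moves the arm, as the interface text tells. Its arguments: {"type":"object","properties":{"motion":{"type":"array"},"squeeze":{"type":"number"}},"required":["motion"]}

```bash
mkdir -p pics; ls; python3 - <<'E'
from station import *
import cv2,numpy as np
for n in("scene","top"):
    c=camera(n); cv2.imwrite(f"pics/{n}0.png",c["pixels"][:,:,::-1]); np.savez(f"{n}0.npz",**c)
    print(n,c["fx"],c["cx"],c["cy"],c["rvec"],c["tvec"])
print(get_obs())
E
```

```text
pics
scene 547.6038591637231 313.1975573445592 240.57607471037326 [ 1.57262955  1.99308495 -0.78830144] [ 0.13772808 -0.37868124  1.68041421]
top 556.8745628298228 312.8245262270301 248.11515517141476 [ 2.16430501 -2.12514847  0.16816964] [-0.02592622  0.61754542  1.07153664]
{'time_s': 0.1, 'qpos': array([-1.17960387e+00,  3.00344761e-01,  1.52149121e+00, -4.82652259e-05,
        1.32069632e+00, -6.65888905e-02]), 'joint_vel': array([ 0.00052783, -0.00203254, -0.00167977, -0.00291727, -0.00176027,
       -0.00078357]), 'tau': array([ 1.87410777e-03, -5.32638073e+01, -3.53279829e+01,  7.09787942e-02,
        2.34825670e-02, -4.48585536e-05]), 'ee_pos': array([ 0.24298363, -0.49316682,  0.20499365]), 'eef_rot': array([-3.14065199e+00, -1.58744798e-05,  4.57793305e-01]), 'force': array([ 0.12478658, -0.51995684,  0.07637693]), 'moment': array([-0.00323468,  0.0600108 ,  0.01505407]), 'grip_force': 0.0, 'grip_width': 0.09379017367729106}
```

View pics/scene0.png

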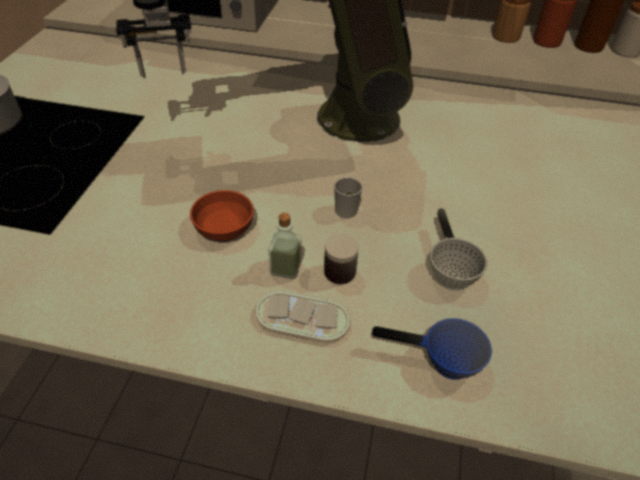

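View pics/top0.png

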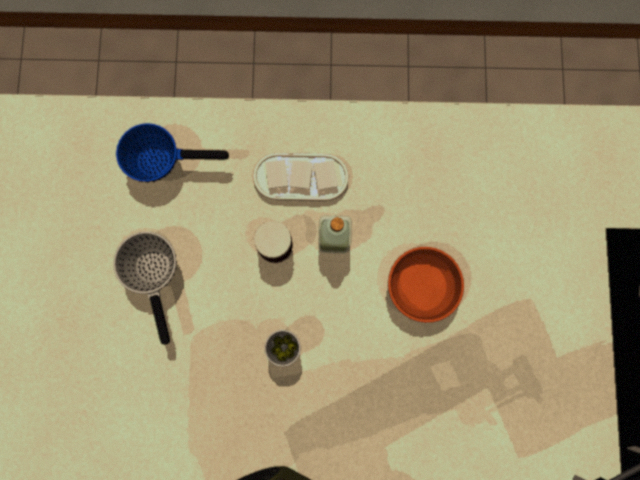

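Top view: the candidates for the strainer are the steel one (146,262; handle to 165,340) and the blue one (147,152). The steel one with the black handle is meant. Cup with olives is at (283,348) and is the only cup. The bowl is at (426,284), bottle (335,234), jar (273,241), butter dish (301,178).

```bash
cat > h.py <<'E'
import numpy as np,cv2
def cloud(c):
    R=cv2.Rodrigues(c["rvec"])[0]; d=c["depth"]; v,u=np.mgrid[:480,:640]
    P=np.stack([(u-c["cx"])/c["fx"]*d,(v-c["cy"])/c["fy"]*d,d],-1)-c["tvec"].reshape(3)
    return P@R
def ray(c,u,v,z):
    R=cv2.Rodrigues(c["rvec"])[0]; o=-R.T@c["tvec"].reshape(3)
    r=R.T@np.array([(u-c["cx"])/c["fx"],(v-c["cy"])/c["fy"],1]); return o+r*(z-o[2])/r[2]
def proj(c,p):
    return cv2.projectPoints(np.array([p],float),c["rvec"],c["tvec"],np.array([[c["fx"],0,c["cx"]],[0,c["fy"],c["cy"]],[0,0,1.]]),None)[0].ravel()
def circ(p):
    A=np.c_[2*p[:,:2],np.ones(len(p))]; s=np.linalg.lstsq(A,(p[:,:2]**2).sum(1),rcond=None)[0]
    return s[0],s[1],np.sqrt(s[2]+s[0]**2+s[1]**2)
E
python3 - <<'E'
from h import *
np.set_printoptions(precision=4,suppress=True)
for n in("top","scene"):
    c=dict(np.load(n+"0.npz")); P=cloud(c); z=P[...,2]
    m=((z>.012)&(z<.3)&(c["depth"]>0)&(P[...,0]>.25)&(P[...,0]<.95)&(abs(P[...,1])<.6)).astype(np.uint8)
    k,l,s,ce=cv2.connectedComponentsWithStats(m)
    g=(z<.012)&(P[...,0]>.25)&(P[...,0]<.9)&(abs(P[...,1])<.5)&(c["depth"]>0); print(n,"table z",np.median(z[g]))
    for i in range(1,k):
        if s[i,4]<80: continue
        p=P[l==i]; zm=np.percentile(p[:,2],97); t=p[p[:,2]>zm-.008]
        print(ce[i].round(),s[i,4],"mean",p.mean(0),"ztop",zm,"circ",np.array(circ(t)),"bbox",p[:,:2].min(0),p[:,:2].max(0))
E
```

```text
top table z 0.000332577994372589
[155. 151.] 2620 mean [0.8146 0.3145 0.0459] ztop 0.06838765332323639 circ [0.8049 0.2872 0.0762] bbox [0.7439 0.162 ] [0.8674 0.3881]
[300. 177.] 3872 mean [0.7724 0.0145 0.0236] ztop 0.03610312041297611 circ [0.774  0.0133 0.0464] bbox [ 0.7231 -0.0843] [0.8258 0.1138]
[334. 234.] 1189 mean [ 0.6368 -0.0546  0.1032] ztop 0.16648586108848323 circ [ 0.6453 -0.0562  0.0089] bbox [ 0.6129 -0.0886] [ 0.6778 -0.0242]
[273. 242.] 1254 mean [0.6235 0.0634 0.0831] ztop 0.09276244915938399 circ [0.6277 0.0652 0.0253] bbox [0.5911 0.0288] [0.6639 0.1003]
[145. 273.] 2780 mean [0.5627 0.3192 0.0459] ztop 0.06862031019496354 circ [0.5433 0.3033 0.0754] bbox [0.4232 0.2545] [0.6412 0.3779]
[429. 283.] 2420 mean [ 0.5528 -0.2494  0.0344] ztop 0.05553143636113613 circ [ 0.5489 -0.2385  0.0724] bbox [ 0.4744 -0.3143] [ 0.6239 -0.164 ]
[282. 348.] 942 mean [0.4188 0.0429 0.0472] ztop 0.08390668880263213 circ [0.4205 0.0408 0.0327] bbox [0.3866 0.008 ] [0.4541 0.0748]
[634. 453.] 149 mean [ 0.2681 -0.5352  0.2224] ztop 0.2392571479857155 circ [ 0.2681 -0.5393  0.0072]
[... 488 characters left out ...]
6279 -0.162 ]
[456. 256.] 2170 mean [0.5568 0.3148 0.0458] ztop 0.06735080744476986 circ [0.5494 0.3016 0.0717] bbox [0.4207 0.2554] [0.645  0.3785]
[285. 248.] 1587 mean [ 0.6649 -0.0507  0.0856] ztop 0.16422455979659253 circ [ 0.6484 -0.0552  0.0094] bbox [ 0.6179 -0.0887] [ 0.6836 -0.0231]
[341. 258.] 1394 mean [0.6454 0.068  0.0676] ztop 0.09113707052413046 circ [0.6315 0.0663 0.0261] bbox [0.593  0.0299] [0.6697 0.1027]
[303. 315.] 3421 mean [0.7816 0.0167 0.0228] ztop 0.03475722264342676 circ [0.7764 0.0138 0.0462] bbox [ 0.7237 -0.0853] [0.8283 0.1147]
[447. 343.] 2997 mean [0.7952 0.3083 0.047 ] ztop 0.06738640384954195 circ [0.8076 0.2873 0.0753] bbox [0.7442 0.1621] [0.8702 0.3878]
```

```bash
python3 - <<'E'
import cv2
a=cv2.imread("pics/top0.png")
cv2.imwrite("pics/crop0.png",cv2.resize(a[220:390,100:320],None,fx=3.5,fy=3.5,interpolation=cv2.INTER_CUBIC))
E
```

```text
(no output)
```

View pics/crop0.png

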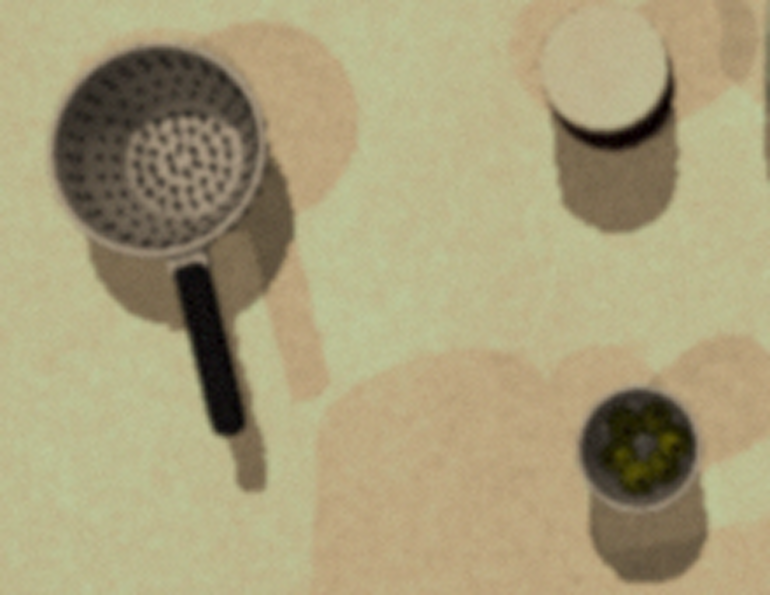

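The crop confirms the steel strainer (rim centre about top pixel (145,263)), its black handle running to (165,342), and the cup with green olives (283,348). Refine the strainer axis, handle and bowl.

```bash
python3 - <<'E'
from h import *
np.set_printoptions(precision=4,suppress=True)
for n in("top","scene"):
    c=dict(np.load(n+"0.npz")); P=cloud(c); q=P.reshape(-1,3)
    def sel(x0,x1,y0,y1,z0,z1): return q[(q[:,0]>x0)&(q[:,0]<x1)&(q[:,1]>y0)&(q[:,1]<y1)&(q[:,2]>z0)&(q[:,2]<z1)]
    r=sel(.525,.66,.24,.4,.060,.075); C=np.array(circ(r)); d=np.hypot(r[:,0]-C[0],r[:,1]-C[1]); print(n,"strainer",C,len(r), "rms",d.std())
    hd=sel(.41,.505,.2,.4,.057,.072); l=cv2.fitLine(hd[:,:2].astype(np.float32),cv2.DIST_L2,0,.01,.01).ravel(); print(" handle line",l,"yaw",np.degrees(np.arctan(l[1]/l[0])),hd[:,2].mean(), "end x",hd[:,0].min(), "offset of axis",(C[:2]-l[2:])@np.array([-l[1],l[0]]), "dir->axis",np.degrees(np.arctan2(C[1]-l[3],C[0]-l[2])))
    b=sel(.46,.65,-.33,-.15,.049,.06); print(" bowl",np.array(circ(b)),b[:,:2].min(0),b[:,:2].max(0),(b[:,:2].min(0)+b[:,:2].max(0))/2)
    cu=sel(.37,.47,0,.085,.076,.09); print(" cup",np.array(circ(cu)))
    hsv=cv2.cvtColor(c["pixels"],cv2.COLOR_RGB2HSV); 
    m=(P[...,0]>.38)&(P[...,0]<.46)&(P[...,1]>0)&(P[...,1]<.08)&(hsv[...,1]>140)&(hsv[...,0]>20)&(hsv[...,0]<60)&(P[...,2]>.005)
    print(" olives z",np.percentile(P[m][:,2],[5,50,95]) if m.any() else None)
E
```

```text
top strainer [0.5806 0.3154 0.0586] 523 rms 0.0017442888899325132
 handle line [0.9542 0.299  0.4641 0.2797] yaw 17.399176 0.06246206336502101 end x 0.42323904905383225 offset of axis -0.0007027590696388732 dir->axis 17.068740568699976
 bowl [ 0.5489 -0.2386  0.0725] [ 0.4744 -0.3143] [ 0.6239 -0.164 ] [ 0.5492 -0.2391]
 cup [0.4205 0.0408 0.0327]
 olives z [0.0217 0.0337 0.0436]
scene strainer [0.5838 0.3166 0.0585] 402 rms 0.0018433510687620876
 handle line [0.9557 0.2945 0.4673 0.2805] yaw 17.126383 0.06224352985777667 end x 0.42067051290740237 offset of axis 0.0001798133480926885 dir->axis 17.21088493154253
 bowl [ 0.5519 -0.2376  0.0725] [ 0.4743 -0.3119] [ 0.6279 -0.162 ] [ 0.5511 -0.2369]
 cup [0.4227 0.0419 0.0327]
 olives z None
```

Cup (0.4216, 0.0413), strainer axis (0.582, 0.316) with yaw 17.2°, bowl (0.550, -0.238); heights agree with the text. Plan: grip the cup from the side with the tool tilted, coming from the robot's right, and pour by turning about the tool axis. First transfer moves, which also give data for the kinematics.

Call:
send_rows:
  motion:
    - [[0.9,-0.8,0],[0,0,0],1]
    - [[0.9,-0.8,0],[0,0,0],1]
    - [[0.9,-0.8,0],[0,0,0],1]
    - [[0.9,-0.8,0],[0,0,0],1]
    - [[0.9,-0.8,0],[0,0,0],1]
    - [[0.9,-0.8,0],[0,0,0],1]
    - [[0.9,-0.8,0],[0,0,0],1]
    - [[0.9,-0.8,0],[0,0,0],1]
    - [[0.9,-0.8,0],[0,0,0],1]
    - [[0.9,-0.8,0],[0,0,0],1]

```text
time_s: 1.1
ee_pos: [0.3794, -0.1573, 0.2054]
eef_rot: [-3.142, 0.0, 0.458]
force: [0.5, -0.3, -0.3]
grip_width: 0.0936
grip_force: 0.0
```

```bash
cat > log.py <<'E'
from station import *
import json
o=get_obs(); 
print(round(o["time_s"],2),o["qpos"].round(3),o["ee_pos"].round(4),o["eef_rot"].round(4),"F",o["force"].round(1),"w",round(o["grip_width"],4),round(o["grip_force"],1))
open("log.txt","a").write(json.dumps([list(o["qpos"]),list(o["ee_pos"]),list(o["eef_rot"])])+"\n")
E
python3 log.py
```

```text
1.1 [-0.482 -0.017  1.883  0.     1.276  0.631] [ 0.3794 -0.1573  0.2054] [-3.1415  0.      0.4577] F [ 0.5 -0.3 -0.3] w 0.0936 0.0
```

Call:
send_rows:
  motion:
    - [[0,0,-1],[0,1,0],1]
    - [[0,0,-1],[0,1,0],1]
    - [[0,0,-1],[0,1,0],1]
    - [[0,0,0],[0,1,-1],1]
    - [[0,0,0],[0,0,-1],1]
    - [[0,0,0],[0,0,-1],1]

```text
time_s: 1.7
ee_pos: [0.3691, -0.1639, 0.2943]
eef_rot: [2.976, -0.438, 0.845]
force: [-0.1, -0.3, -0.5]
grip_width: 0.0944
grip_force: 0.0
```

```bash
python3 log.py
```

```text
1.7 [-0.806 -0.239  1.937  0.459  1.325 -0.13 ] [ 0.3691 -0.1639  0.2943] [ 2.9756 -0.4376  0.8452] F [-0.1 -0.3 -0.5] w 0.0944 0.0
```

```bash
cat > kin.py <<'E'
import numpy as np,json
from scipy.spatial.transform import Rotation as Ro
from scipy.optimize import least_squares
def rot(q): return (Ro.from_euler("ZYZYZ",[q[0],q[1]+q[2],q[3],q[4],q[5]+np.pi/2]))
def A(q):
    R1=Ro.from_euler("z",q[0]).as_matrix(); s,c=np.sin,np.cos; a=q[1];b=a+q[2]
    M=np.array([[1,0,s(a),s(b),c(b)],[0]*5,[0,1,c(a),c(b),-s(b)]])
    return np.c_[R1@M,rot(q).as_matrix()[:,2]]
D=[([-1.17960387,.300344761,1.52149121,0,1.32069632,-.0665888905],[.24298363,-.49316682,.20499365],[-3.14065,0,.457793])]
try: D+=[json.loads(l) for l in open("log.txt")]
except FileNotFoundError: pass
AA=np.vstack([A(d[0]) for d in D]); bb=np.hstack([d[1] for d in D])
L,res,rk,sv=np.linalg.lstsq(AA,bb,rcond=None)
def fk(q): return A(q)@L, rot(q)
lo=np.array([-3.03,-.79,.23,-1.04,0,-2.55]);hi=np.array([3.03,2.21,2.52,4.18,3.07,2.55])
def ik(p,R,q0):
    def f(q):
        a,b=fk(q); return np.r_[(a-p)*5,(R.inv()*b).as_rotvec()]
    s=least_squares(f,np.clip(q0,lo+.02,hi-.02),bounds=(lo+.01,hi-.01)); return s.x,np.sqrt(2*s.cost)
def frame(psi,alpha,phi=0):
    "tool R: z at azimuth psi, depression alpha; x up, then turned phi about tool z (deg)"
    ps,al=np.radians([psi,alpha]); z=np.array([np.cos(ps)*np.cos(al),np.sin(ps)*np.cos(al),-np.sin(al)])
    x=np.array([np.cos(ps)*np.sin(al),np.sin(ps)*np.sin(al),np.cos(al)])
    return Ro.from_matrix(np.c_[x,np.cross(z,x),z])*Ro.from_euler("z",phi,degrees=True)
def fromobs(e): return Ro.from_euler("xyz",e)
E
python3 - <<'E'
from kin import *
np.set_printoptions(precision=4,suppress=True)
print(L,rk,sv,np.abs(AA@L-bb).max())
for d in D: print((fromobs(d[2]).inv()*rot(d[0])).as_rotvec())
E
```

```text
Traceback (most recent call last):
  File "kin.py", line 12, in <module>
    AA=np.vstack([A(d[0]) for d in D]); bb=np.hstack([d[1] for d in D])
                  ~^^^^^^
  File "kin.py", line 8, in A
    return np.c_[R1@M,rot(q).as_matrix()[:,2]]
                      ~~~^^^
  File "kin.py", line 4, in rot
    def rot(q): return (Ro.from_euler("ZYZYZ",[q[0],q[1]+q[2],q[3],q[4],q[5]+np.pi/2]))
                        ~~~~~~~~~~~~~^^^^^^^^^^^^^^^^^^^^^^^^^^^^^^^^^^^^^^^^^^^^^^^^^
  File "scipy/spatial/transform/_rotation.pyx", line 1413, in scipy.spatial.transform._rotation.Rotation.from_euler
ValueError: Expected axis specification to be a non-empty string of upto 3 characters, got ZYZYZ
```

```bash
sed -i 's/^def rot.*/def rot(q): return Ro.from_euler("ZYZ",[q[0],q[1]+q[2],q[3]])*Ro.from_euler("YZ",[q[4],q[5]+np.pi\/2])/' kin.py
python3 - <<'E'
from kin import *
np.set_printoptions(precision=4,suppress=True)
print(L,rk,sv,np.abs(AA@L-bb).max())
for d in D: print((fromobs(d[2]).inv()*rot(d[0])).as_rotvec())
E
```

```text
[ 0.0523  0.238   0.4319  0.3798 -0.0029  0.3555] 6 [3.4291 2.449  0.3902 0.2807 0.0857 0.073 ] 0.03388858080437182
[-0.      0.0001  0.    ]
[-0. -0.  0.]
[-0.  0.  0.]
```

Call:
send_rows:
  motion:
    - [[0,0,0],[0,1,-1],1]
    - [[0,0,0],[0,1,-1],1]
    - [[0,0,0],[0,1,0],1]

```text
time_s: 2.0
ee_pos: [0.3696, -0.1634, 0.295]
eef_rot: [2.794, -0.712, 1.193]
force: [0.8, 1.3, -0.2]
grip_width: 0.094
grip_force: 0.0
```

```bash
python3 log.py
```

```text
2.0 [-1.007 -0.151  1.977  0.776  1.474 -0.643] [ 0.3696 -0.1634  0.295 ] [ 2.7942 -0.7116  1.1928] F [ 0.8  1.3 -0.2] w 0.094 0.0
```

Call:
send_rows:
  motion:
    - [[-1,0,0],[0,0,0],1]
    - [[-1,0,0],[0,1,0],1]
    - [[0,-1,0],[-1,0,0],1]
    - [[0,-1,0],[-1,0,0],1]

```text
time_s: 2.4
ee_pos: [0.3067, -0.1709, 0.2344]
eef_rot: [2.527, -0.832, 1.235]
force: [-1.2, -1.1, 1.5]
grip_width: 0.094
grip_force: 0.0
```

```bash
python3 log.py
```

```text
2.4 [-1.328 -0.188  2.27   0.957  1.467 -1.031] [ 0.3067 -0.1709  0.2344] [ 2.527  -0.8323  1.2346] F [-1.2 -1.1  1.5] w 0.094 0.0
```

Call:
send_rows:
  motion:
    - [[0,0,0],[0,1,0],1]
    - [[0,0,0],[-1,0,0],1]
    - [[0,0,0],[-1,0,0],1]

```text
time_s: 2.7
ee_pos: [0.307, -0.1709, 0.2375]
eef_rot: [2.19, -0.918, 1.356]
force: [0.9, 1.0, -0.1]
grip_width: 0.0944
grip_force: 0.0
```

```bash
python3 log.py
cat > fit.py <<'E'
import re
s=open("kin.py").read()
s=s.replace('''return np.c_[R1@M,rot(q).as_matrix()[:,2]]''','''R4=Ro.from_euler("ZYZ",[q[0],q[1]+q[2],q[3]]).as_matrix(); R5=rot([*q[:5],-np.pi/2]).as_matrix()
    return np.c_[R1@M,R5[:,2],R5[:,0],R4[:,0]][:,COLS]''').replace("def A(q)","COLS=list(range(8))\ndef A(q)")
open("kin.py","w").write(s)
E
python3 fit.py; python3 - <<'E'
import kin; from kin import *
np.set_printoptions(precision=4,suppress=True)
for cols in ([0,1,2,3,4,5,6,7],[0,1,2,3,5,7],[0,1,2,3,5,6],[0,1,2,3,4,5]):
    kin.COLS=cols
    AA=np.vstack([A(d[0]) for d in D]);L=np.linalg.lstsq(AA,bb,rcond=None)[0]; r=AA@L-bb
    print(cols,L,np.abs(r).max()); 
print(r.reshape(-1,3))
E
```

```text
2.7 [-1.456 -0.185  2.412  1.175  1.493 -1.231] [ 0.307  -0.1709  0.2375] [ 2.1901 -0.918   1.3557] F [ 0.9  1.  -0.1] w 0.0944 0.0
[0, 1, 2, 3, 4, 5, 6, 7] [-0.0379  0.233   0.4314  0.4651  0.0117  0.2663 -0.0255  0.0535] 0.03351291071552631
[0, 1, 2, 3, 5, 7] [-0.0479  0.2263  0.431   0.4947  0.2794  0.0377] 0.03359364231941431
[0, 1, 2, 3, 5, 6] [-0.0427  0.23    0.4218  0.4581  0.3193 -0.0228] 0.03392108560730128
[0, 1, 2, 3, 4, 5] [-0.0495  0.2278  0.4235  0.4871 -0.0046  0.3167] 0.03387747637168734
[[-0.0339 -0.0138 -0.006 ]
 [-0.0156 -0.0332 -0.0082]
 [-0.0109 -0.0129  0.0048]
 [-0.0057  0.0006  0.007 ]
 [ 0.0005  0.0015  0.0008]
 [ 0.0059 -0.0011  0.0015]]
```

```bash
sed -i 's/R5\[:,0\],R4\[:,0\]\]/R5[:,0],R4[:,0],R1[:,1],R4[:,1]]/; s/range(8)/range(10)/' kin.py; python3 - <<'E'
import kin; from kin import *
np.set_printoptions(precision=4,suppress=True)
for cols in (list(range(10)),[0,1,2,3,5,8],[0,1,2,3,5,9],[0,1,2,3,5,8,9],[0,1,2,3,4,5,8,9],[0,1,2,3,5,7,8,9],[0,1,2,3,5,6,8,9]):
    kin.COLS=cols
    AA=np.vstack([A(d[0]) for d in D]);L=np.linalg.lstsq(AA,bb,rcond=None)[0]; r=AA@L-bb
    print(cols,L,np.abs(r).max()); 
E
```

```text
[0, 1, 2, 3, 4, 5, 6, 7, 8, 9] [-0.      0.2212  0.4242  0.4475  0.0409  0.2706  0.      0.      0.0366
 -0.    ] 6.5385889009839104e-06
[0, 1, 2, 3, 5, 8] [-0.0173  0.1827  0.4317  0.4524  0.2773  0.0334] 0.00855646605689564
[0, 1, 2, 3, 5, 9] [-0.0681  0.1946  0.4397  0.5032  0.2963  0.0272] 0.014330902528708833
[0, 1, 2, 3, 5, 8, 9] [-0.0145  0.1827  0.431   0.4496  0.2767  0.0351 -0.0018] 0.008374852341361733
[0, 1, 2, 3, 4, 5, 8, 9] [-0.      0.2212  0.4242  0.4475  0.0409  0.2706  0.0366 -0.    ] 6.674674476986331e-06
[0, 1, 2, 3, 5, 7, 8, 9] [-0.0142  0.1893  0.4196  0.438   0.328  -0.0542  0.036  -0.001 ] 0.006980511354158225
[0, 1, 2, 3, 5, 6, 8, 9] [-0.0099  0.1904  0.4285  0.5264  0.2609  0.0781  0.0486 -0.0154] 0.006765367215990997
```

```bash
cat > search.py <<'E'
from kin import *
np.set_printoptions(precision=2,suppress=True)
cup=np.array([.4216,.0413,.043]); st=np.array([.582,.316,0])
q0=np.array(D[-1][0])
seeds=[q0,np.array([-.5,0,1.9,.8,1.5,0]),np.array([0,.2,1.5,2,1.,0]),np.array([.3,.3,1.5,0,.5,0]),np.array([-.5,0,1.9,.8,1.5,-2])]
def best(p,R,ss):
    r=[ik(p,R,s) for s in ss]; r=[x for x in r if x[1]<2e-3]; return r[0][0] if r else None
def pourpose(psi,beta,phi,alpha,mc):
    R=frame(psi,beta,phi); u=frame(0,alpha).inv().apply([0,0,1]); ax=R.apply(u)
    g=mc-.037*ax; return g+.019*R.as_matrix()[:,2],R,ax
if __name__=="__main__":
  for alpha in (20,30,40):
   for psi in (0,30,50,70,90,110):
    R=frame(psi,alpha); z=R.as_matrix()[:,2]
    qg=best(cup+.019*z,R,seeds)
    if qg is None: continue
    qp=best(cup+.019*z-.1*z,R,[qg]); ql=best(cup+.019*z+[0,0,.1],R,[qg])
    print("grasp",alpha,psi,qg, qp is not None, ql is not None)
    if ql is None: continue
    for pp in (0,20,40,60,80):
     for beta in (10,20,30):
      for sg in(1,-1):
        p,Rp,ax=pourpose(pp,beta,0,alpha,st+[0,0,.2]); q=best(p,Rp,[ql])
        if q is None: continue
        e=0
        for phi in range(15,165,15):
            p,Rp,ax=pourpose(pp,beta,sg*phi,alpha,st+[0,0,.13]); qn=best(p,Rp,[q])
            if qn is None or abs(qn-q).max()>.9: break
            q=qn; e=np.degrees(np.arcsin(ax[2]))
            if e<-35: break
        if e<-25: print("   pour",pp,beta,sg*phi,"elev",round(e),q)
E
timeout 500 python3 search.py
```

```text
grasp 20 30 [-0.5   0.57  2.48  2.09  1.18 -1.49] False False
grasp 20 50 [-0.6   0.59  2.31  1.58  1.21 -1.32] True True
   pour 0 10 135 elev -37 [0.7  0.6  1.87 4.06 0.92 0.26]
   pour 20 10 135 elev -37 [0.55 0.54 2.   3.41 0.8  0.63]
   pour 20 20 150 elev -40 [0.52 0.46 1.96 3.48 0.52 0.81]
   pour 20 30 150 elev -32 [0.52 0.42 1.89 3.75 0.26 0.54]
   pour 40 10 135 elev -37 [0.36 0.52 2.02 2.69 0.84 1.04]
   pour 40 20 150 elev -40 [0.36 0.45 1.97 2.52 0.57 1.47]
   pour 40 30 150 elev -32 [0.37 0.41 1.91 2.18 0.34 1.81]
   pour 60 10 135 elev -37 [0.2  0.57 1.94 2.09 1.01 1.34]
   pour 60 20 150 elev -40 [0.22 0.5  1.89 1.89 0.82 1.81]
   pour 60 30 150 elev -32 [0.25 0.46 1.84 1.61 0.67 2.09]
   pour 80 10 135 elev -37 [0.11 0.65 1.76 1.67 1.25 1.52]
   pour 80 20 150 elev -40 [0.13 0.59 1.73 1.51 1.11 1.94]
   pour 80 30 150 elev -32 [0.17 0.54 1.69 1.32 1.   2.12]
grasp 20 70 [-0.58  0.65  2.11  1.22  1.33 -1.19] True True
   pour 0 10 135 elev -37 [0.7  0.6  1.87 4.06 0.92 0.26]
   pour 20 10 135 elev -37 [0.55 0.54 2.   3.41 0.8  0.63]
   pour 20 20 150 elev -40 [0.52 0.
[... 6290 characters left out ...]
 90 [-0.43  0.52  1.98  0.83  1.24 -0.96] True True
   pour 0 10 150 elev -33 [0.66 0.61 1.86 4.03 0.9  0.54]
   pour 20 10 150 elev -33 [0.52 0.55 1.97 3.38 0.79 0.91]
   pour 40 10 150 elev -33 [0.35 0.55 1.99 2.67 0.83 1.32]
   pour 60 10 150 elev -33 [0.2  0.59 1.89 2.08 1.   1.62]
   pour 80 10 150 elev -33 [0.12 0.68 1.72 1.67 1.24 1.8 ]
grasp 40 110 [-0.35  0.61  1.82  0.64  1.41 -1.04] True True
   pour 0 10 150 elev -33 [0.66 0.61 1.86 4.03 0.9  0.54]
   pour 20 10 150 elev -33 [0.52 0.55 1.97 3.38 0.79 0.91]
   pour 40 10 150 elev -33 [0.35 0.55 1.99 2.67 0.83 1.32]
   pour 60 10 150 elev -33 [0.2  0.59 1.89 2.08 1.   1.62]
   pour 80 10 150 elev -33 [0.12 0.68 1.72 1.67 1.24 1.8 ]
```

```bash
cat > plan.py <<'E'
from kin import *
def plan(p0,R0,p1,R1,n,q=None):
    """n rows from pose 0 to pose 1 in tool axes and units, 2 decimals with error feedback; checks IK"""
    p,R=np.array(p0,float),R0; dv=(R0.inv()*R1).as_rotvec(); rows=[]; 
    for i in range(1,n+1):
        pt=p0+(p1-p0)*i/n; Rt=R0*Ro.from_rotvec(dv*i/n)
        s=np.round(R.inv().apply(pt-p)/.03,2)+0.; t=np.round((R.inv()*Rt).as_rotvec()/.12,2)+0.
        rows.append([s.tolist(),t.tolist()]); p=p+R.apply(s*.03); R=R*Ro.from_rotvec(t*.12)
        if q is not None:
            qn,e=ik(p,R,q)
            if e>2e-3 or abs(qn-q).max()>.22: print("!!",i,e,(qn-q).round(2))
            q=qn
    for r in rows: print(r)
    mx=max(abs(np.array(rows)).max(0).ravel()); print("max",mx,"end",p.round(4),"q",None if q is None else q.round(2)); return p,R,q
def now():
    from station import get_obs
    o=get_obs(); return o["ee_pos"],fromobs(o["eef_rot"]),o["qpos"]
cup=np.array([.4216,.0413,.043]); st=np.array([.582,.316,0]); AL=25
E
python3 - <<'E'
from plan import *
p,R,q=now(); Rg=frame(70,AL); z=Rg.as_matrix()[:,2]
p,R,q=plan(p,R,cup-.11*z,Rg,10,q)
print("tool z",z, "rot left",np.degrees((R.inv()*Rg).as_rotvec()))
E
```

```text
[[-0.12, -0.43, 0.52], [0.69, 0.14, 0.14]]
[[-0.14, -0.38, 0.56], [0.7, 0.13, 0.14]]
[[-0.15, -0.33, 0.58], [0.69, 0.14, 0.13]]
[[-0.17, -0.28, 0.6], [0.7, 0.14, 0.14]]
[[-0.19, -0.22, 0.63], [0.69, 0.14, 0.14]]
[[-0.19, -0.17, 0.63], [0.69, 0.13, 0.14]]
[[-0.21, -0.11, 0.65], [0.7, 0.14, 0.13]]
[[-0.22, -0.06, 0.64], [0.69, 0.14, 0.14]]
[[-0.23, 0.0, 0.65], [0.69, 0.14, 0.14]]
[[-0.25, 0.06, 0.64], [0.7, 0.13, 0.14]]
max 0.7 end [ 0.3874 -0.0524  0.0894] q [-0.84  0.48  2.07  0.94  1.46 -1.05]
tool z [ 0.30997552  0.85165074 -0.42261826] rot left [-0.01413893  0.03253327 -0.0105864 ]
```

Call:
send_rows:
  motion:
    - [[-0.12,-0.43,0.52],[0.69,0.14,0.14],1]
    - [[-0.14,-0.38,0.56],[0.7,0.13,0.14],1]
    - [[-0.15,-0.33,0.58],[0.69,0.14,0.13],1]
    - [[-0.17,-0.28,0.6],[0.7,0.14,0.14],1]
    - [[-0.19,-0.22,0.63],[0.69,0.14,0.14],1]
    - [[-0.19,-0.17,0.63],[0.69,0.13,0.14],1]
    - [[-0.21,-0.11,0.65],[0.7,0.14,0.13],1]
    - [[-0.22,-0.06,0.64],[0.69,0.14,0.14],1]
    - [[-0.23,0,0.65],[0.69,0.14,0.14],1]
    - [[-0.25,0.06,0.64],[0.7,0.13,0.14],1]
    - [[0,0,0],[0,0,0],1]

```text
time_s: 3.8
ee_pos: [0.3871, -0.0506, 0.088]
eef_rot: [-3.128, -1.133, 1.218]
force: [-1.1, 0.0, -0.3]
grip_width: 0.094
grip_force: 0.0
```

```bash
python3 log.py; python3 - <<'E'
from plan import *
from station import camera
import cv2
c=camera("wrist"); np.savez("w1.npz",**c); cv2.imwrite("pics/w1.png",c["pixels"][:,:,::-1])
p,R,q=now(); Rg=frame(70,AL); z=Rg.as_matrix()[:,2]
plan(p,R,cup+.019*z,Rg,6,q)
E
```

```text
3.8 [-0.833  0.485  2.063  0.931  1.46  -1.046] [ 0.3871 -0.0506  0.088 ] [-3.1279 -1.1335  1.2179] F [-1.1  0.  -0.3] w 0.094 0.0
[[0.0, 0.01, 0.71], [-0.01, 0.0, 0.0]]
[[0.0, 0.01, 0.71], [-0.01, 0.0, 0.0]]
[[0.01, 0.01, 0.71], [-0.01, 0.01, 0.0]]
[[0.0, 0.01, 0.71], [-0.01, 0.0, 0.0]]
[[0.0, 0.01, 0.71], [-0.01, 0.0, 0.0]]
[[0.0, 0.01, 0.71], [-0.01, 0.0, -0.01]]
max 0.71 end [0.4276 0.0574 0.0349] q [-0.56  0.59  2.13  1.2   1.26 -1.13]
```

View pics/w1.png

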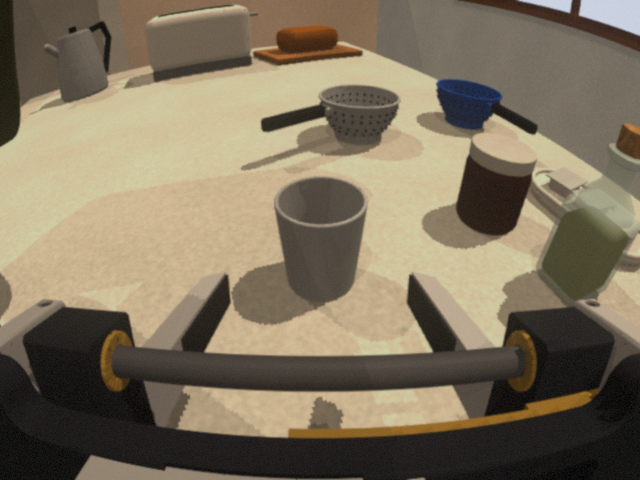

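The cup sits centred between the fingers (cup centre u≈320, fingers 228/410). Advance and grip.

Call:
send_rows:
  motion:
    - [[0,0.01,0.71],[0,0,0],1]
    - [[0,0.01,0.71],[0,0,0],1]
    - [[0,0.01,0.71],[0,0,0],1]
    - [[0,0.01,0.71],[0,0,0],1]
    - [[0,0.01,0.71],[0,0,0],1]
    - [[0,0.01,0.71],[0,0,0],1]
    - [[0,0,0],[0,0,0],0.3]
    - [[0,0,0],[0,0,0],0.2]
    - [[0,0,0],[0,0,0],0]
    - [[0,0,0],[0,0,0],0]
    - [[0,0,0],[0,0,0],0]
    - [[0,0,0],[0,0,0],0]
  squeeze: 20

```text
time_s: 5.05
ee_pos: [0.4276, 0.0561, 0.0358]
eef_rot: [-3.139, -1.133, 1.223]
force: [-2.6, -4.2, 7.7]
grip_width: 0.0642
grip_force: 19.8
```

```bash
python3 log.py
```

```text
5.05 [-0.564  0.588  2.124  1.188  1.263 -1.128] [0.4276 0.0561 0.0358] [-3.1388 -1.1329  1.223 ] F [-2.6 -4.2  7.7] w 0.0642 19.8
```

```bash
cat > pour.py <<'E'
from plan import *
PS=85; ps=np.radians(PS); d=np.array([np.sin(ps),-np.cos(ps),0])
def pose(psi,beta,phi,mz,al=AL):
    R=frame(psi,beta,phi); ax=R.apply(frame(0,al).inv().apply([0,0,1]))
    mc=st-.015*d+[0,0,mz]; return mc-.037*ax+.019*R.as_matrix()[:,2],R,ax
WP=[(85,25,0,.20,10),(85,20,75,.17,11),(85,20,105,.12,6),(85,20,130,.118,12),(85,20,160,.118,10)]
def clear(p,R,ax):
    M=R.as_matrix(); g=p-.019*M[:,2]
    def box(x,y,z0,z1): 
        G=np.stack(np.meshgrid(np.linspace(-x,x,9),np.linspace(-y,y,19),np.linspace(z0,z1,15)),-1).reshape(-1,3); return g+G@M.T
    B=np.vstack([box(.0375,.0885,-.24,-.078),box(.01,.06,-.078,.025)])
    out={}
    h=np.array([.955,.296]); rel=B[:,:2]-st[:2]; a=rel@h; b=rel@np.array([-h[1],h[0]])
    for n,m,top in(("str",np.hypot(*rel.T)<.066,.065),("hand",(a<0)&(a>-.17)&(abs(b)<.014),.063),
      ("jar",np.hypot(*(B[:,:2]-[.63,.066]).T)<.042,.09),("bot",abs(B[:,:2]-[.647,-.0555]).max(1)<.04,.167),("tab",B[:,0]>-9,0)):
        if m.any(): out[n]=round(float((B[m,2].min()-top)*1e3))
    e=np.arcsin(ax[2]); mc=g+.037*ax; out["lip"]=round((mc[2]-.0345*np.cos(e))*1e3); out["elev"]=round(np.degrees(e)); return out
E
python3 - <<'E'
from pour import *
p,R,q=now(); p1=p+[0,0,.15]
p,R,q=plan(p,R,p1,frame(70,25),6,q)
for w in WP:
    pp,RR,ax=pose(*w[:4]); print(w); p,R,q=plan(p,R,pp,RR,w[4],q); _,_,ax=pose(*w[:4]); print(clear(p,R,ax))
for ph,mz in((40,.185),(90,.145),(115,.118),(120,.118),(145,.118)): print(ph,clear(*pose(85,20,ph,mz)))
E
```

```text
[[0.75, 0.0, -0.35], [-0.01, 0.0, 0.0]]
[[0.76, 0.0, -0.36], [0.0, 0.0, 0.0]]
[[0.75, 0.0, -0.35], [-0.01, 0.01, 0.0]]
[[0.76, 0.0, -0.35], [0.0, 0.0, 0.0]]
[[0.75, 0.0, -0.35], [-0.01, 0.0, 0.0]]
[[0.76, 0.0, -0.36], [0.0, 0.0, 0.0]]
max 0.76 end [0.4276 0.056  0.1858] q [-0.56  0.2   2.12  1.11  1.42 -0.77]
(85, 25, 0, 0.2, 10)
[[0.34, 0.12, 0.98], [0.2, 0.0, -0.09]]
[[0.35, 0.16, 0.98], [0.19, 0.0, -0.09]]
[[0.34, 0.17, 0.97], [0.2, 0.0, -0.1]]
[[0.33, 0.21, 0.97], [0.2, 0.0, -0.09]]
[[0.34, 0.23, 0.96], [0.2, 0.0, -0.09]]
[[0.33, 0.26, 0.96], [0.19, 0.0, -0.09]]
[[0.33, 0.28, 0.95], [0.2, 0.0, -0.09]]
[[0.33, 0.31, 0.94], [0.2, 0.0, -0.09]]
[[0.32, 0.34, 0.93], [0.2, 0.0, -0.1]]
[[0.32, 0.36, 0.93], [0.19, 0.0, -0.09]]
max 0.98 end [0.5685 0.3344 0.1549] q [ 0.1   0.57  1.67  1.32  1.17 -0.58]pour.py:17: RuntimeWarning: invalid value encountered in arcsin
  e=np.arcsin(ax[2]); mc=g+.037*ax; out["lip"]=round((mc[2]-.0345*np.cos(e))*1e3); out["elev"]=round(np.degrees(e)); return out
Traceback (most recent call last):
  File "pour.py", line 17, in clear
    e=np.arcsin(ax[2]); mc=g+.037*ax; out["lip"]=round((mc[2]-.0345*np.cos(e))*1e3); out["elev"]=round(np.degrees(e)); return out
                                                 ~~~~~^^^^^^^^^^^^^^^^^^^^^^^^^^^^^
ValueError: cannot convert float NaN to integer
```

Call:
send_rows:
  motion:
    - [[0.75,0,-0.35],[0,0,0],0]
    - [[0.75,0,-0.35],[0,0,0],0]
    - [[0.75,0,-0.35],[0,0,0],0]
    - [[0.75,0,-0.35],[0,0,0],0]
    - [[0.75,0,-0.35],[0,0,0],0]
    - [[0.75,0,-0.35],[0,0,0],0]

```text
time_s: 5.65
ee_pos: [0.4274, 0.0566, 0.185]
eef_rot: [-3.136, -1.131, 1.221]
force: [0.5, 0.2, -1.6]
grip_width: 0.0646
grip_force: 20.0
```

Call:
send_rows:
  motion:
    - [[0.34,0.12,0.98],[0.2,0,-0.09],0]
    - [[0.35,0.16,0.98],[0.2,0,-0.09],0]
    - [[0.34,0.17,0.97],[0.2,0,-0.09],0]
    - [[0.33,0.21,0.97],[0.2,0,-0.09],0]
    - [[0.34,0.23,0.96],[0.2,0,-0.09],0]
    - [[0.33,0.26,0.96],[0.2,0,-0.09],0]
    - [[0.33,0.28,0.95],[0.2,0,-0.09],0]
    - [[0.33,0.31,0.94],[0.2,0,-0.09],0]
    - [[0.32,0.34,0.93],[0.2,0,-0.09],0]
    - [[0.32,0.36,0.93],[0.2,0,-0.09],0]
    - [[0,0,0],[0,0,0],0]

```text
time_s: 6.75
ee_pos: [0.5675, 0.338, 0.1517]
eef_rot: [-3.127, -1.133, 1.479]
force: [-0.6, -1.0, -1.6]
grip_width: 0.0642
grip_force: 20.0
```

```bash
sed -i 's/np.arcsin(ax\[2\])/np.arcsin(min(1,ax[2]))/' pour.py; python3 log.py; python3 - <<'E'
from pour import *
from station import camera
import cv2
c=camera("scene"); cv2.imwrite("pics/s2.png",c["pixels"][100:400,250:570,::-1])
p,R,q=now()
for w in WP[1:]:
    pp,RR,ax=pose(*w[:4]); print(w); p,R,q=plan(p,R,pp,RR,w[4],q); print(clear(p,R,ax))
for ph,mz in((40,.185),(90,.145),(115,.118),(120,.118),(145,.118)): print(ph,clear(*pose(85,20,ph,mz)))
E
```

```text
6.75 [ 0.103  0.576  1.667  1.316  1.17  -0.573] [0.5675 0.338  0.1517] [-3.127  -1.1327  1.4791] F [-0.6 -1.  -1.6] w 0.0642 20.0
(85, 20, 75, 0.17, 11)
[[0.01, -0.09, 0.03], [0.04, 0.06, 0.99]]
[[0.0, -0.09, 0.03], [0.04, 0.06, 0.99]]
[[-0.02, -0.1, 0.04], [0.03, 0.07, 0.99]]
[[-0.02, -0.08, 0.03], [0.04, 0.06, 0.98]]
[[-0.04, -0.09, 0.03], [0.04, 0.06, 0.99]]
[[-0.04, -0.08, 0.03], [0.04, 0.06, 0.99]]
[[-0.06, -0.07, 0.03], [0.04, 0.07, 0.99]]
[[-0.06, -0.07, 0.04], [0.03, 0.06, 0.99]]
[[-0.07, -0.06, 0.03], [0.04, 0.06, 0.99]]
[[-0.08, -0.05, 0.03], [0.04, 0.06, 0.98]]
[[-0.09, -0.04, 0.03], [0.04, 0.07, 0.99]]
max 0.99 end [0.5372 0.3495 0.15  ] q [0.11 0.56 1.77 1.44 1.19 0.61]
{'str': 26, 'hand': 36, 'tab': 91, 'lip': 138, 'elev': 21}
(85, 20, 105, 0.12, 6)
[[-0.04, 0.16, 0.1], [0.0, 0.0, 0.73]]
[[-0.03, 0.16, 0.09], [0.0, 0.0, 0.73]]
[[-0.01, 0.17, 0.1], [0.0, 0.0, 0.72]]
[[0.0, 0.16, 0.09], [0.0, 0.0, 0.73]]
[[0.01, 0.17, 0.1], [0.0, 0.0, 0.73]]
[[0.03, 0.16, 0.09], [0.0, 0.0, 0.73]]
max 0.73 end [0.5378 0.3554 0.1163] q [0.13 0.63 1.76 1.48 1.17 1.07]
{'str': -8, 'hand': 4,
[... 810 characters left out ...]
.0, 0.0, 0.44]]
[[0.0, -0.05, 0.0], [0.0, 0.0, 0.43]]
[[0.0, -0.06, 0.0], [0.0, 0.0, 0.44]]
[[0.0, -0.06, 0.0], [0.0, 0.0, 0.44]]
[[-0.01, -0.06, 0.0], [0.0, 0.0, 0.43]]
[[0.0, -0.05, 0.0], [0.0, 0.0, 0.44]]
[[-0.02, -0.06, 0.0], [0.0, 0.0, 0.44]]
max 0.44 end [0.5594 0.3616 0.1358] q [0.13 0.63 1.7  1.45 1.18 2.1 ]
{'str': 51, 'hand': 65, 'tab': 106, 'lip': 92, 'elev': -41}
40 {'str': 39, 'hand': 50, 'jar': 90, 'tab': 102, 'lip': 164, 'elev': 53}
90 {'str': 10, 'hand': 19, 'tab': 75, 'lip': 111, 'elev': 8}
115 {'str': -3, 'hand': 12, 'tab': 62, 'lip': 84, 'elev': -12}
120 {'str': 9, 'hand': 18, 'tab': 65, 'lip': 85, 'elev': -16}
145 {'str': 41, 'hand': 47, 'tab': 89, 'lip': 89, 'elev': -34}
```

View pics/s2.png

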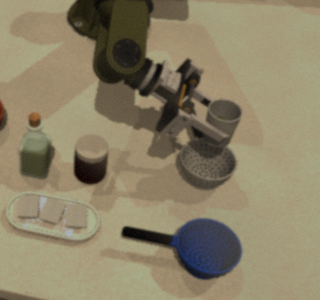

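The cup stands upright over the near-left part of the strainer (crop 222,120 over 207,160); nothing touched. I'll raise the mid-pour path, since the low finger would graze the strainer rim.

```bash
python3 - <<'E'
from pour import *
p,R,q=now()
for w in [(85,20,75,.175,11),(85,20,105,.144,6),(85,20,120,.132,8),(85,20,138,.118,8),(85,20,162,.118,8)]:
    pp,RR,ax=pose(*w[:4]); print(w); p,R,q=plan(p,R,pp,RR,w[4],q); print(clear(p,R,ax))
E
```

```text
(85, 20, 75, 0.175, 11)
[[0.02, -0.09, 0.02], [0.04, 0.06, 0.99]]
[[0.01, -0.1, 0.03], [0.04, 0.06, 0.99]]
[[0.0, -0.09, 0.03], [0.03, 0.07, 0.99]]
[[-0.01, -0.1, 0.02], [0.04, 0.06, 0.98]]
[[-0.02, -0.09, 0.03], [0.04, 0.06, 0.99]]
[[-0.04, -0.09, 0.03], [0.04, 0.06, 0.99]]
[[-0.04, -0.08, 0.02], [0.04, 0.07, 0.99]]
[[-0.05, -0.08, 0.03], [0.03, 0.06, 0.99]]
[[-0.07, -0.07, 0.03], [0.04, 0.06, 0.99]]
[[-0.07, -0.06, 0.02], [0.04, 0.06, 0.98]]
[[-0.08, -0.05, 0.03], [0.04, 0.07, 0.99]]
max 0.99 end [0.5373 0.3496 0.1549] q [0.11 0.55 1.77 1.44 1.19 0.62]
{'str': 31, 'hand': 40, 'tab': 96, 'lip': 143, 'elev': 21}
(85, 20, 105, 0.144, 6)
[[-0.02, 0.06, 0.06], [0.0, 0.0, 0.73]]
[[-0.01, 0.07, 0.06], [0.0, 0.0, 0.73]]
[[0.0, 0.06, 0.06], [0.0, 0.0, 0.72]]
[[0.0, 0.07, 0.05], [0.0, 0.0, 0.73]]
[[0.0, 0.06, 0.06], [0.0, 0.0, 0.73]]
[[0.02, 0.06, 0.06], [0.0, 0.0, 0.73]]
max 0.73 end [0.538  0.3555 0.1404] q [0.13 0.58 1.76 1.46 1.18 1.12]
{'str': 16, 'hand': 28, 'tab': 81, 'lip': 110, 'elev': -4}
(85, 20, 120, 0.132, 8)
[[0.02, 0.01, 0.02], [0.0, 0.0, 0.27]]
[[0.01, 0.01, 0.01], [0.0, 0.0,
[... 605 characters left out ...]
0.0, 0.0, 0.33]]
[[0.03, -0.01, 0.02], [0.0, 0.0, 0.33]]
[[0.03, 0.0, 0.02], [0.0, 0.0, 0.33]]
max 0.33 end [0.5482 0.3602 0.1296] q [0.13 0.62 1.73 1.46 1.17 1.69]
{'str': 35, 'hand': 37, 'tab': 81, 'lip': 88, 'elev': -29}
(85, 20, 162, 0.118, 8)
[[0.01, -0.06, 0.0], [0.0, 0.0, 0.44]]
[[0.01, -0.05, 0.0], [0.0, 0.0, 0.43]]
[[0.01, -0.06, 0.0], [0.0, 0.0, 0.44]]
[[0.0, -0.06, 0.0], [0.0, 0.0, 0.43]]
[[0.0, -0.06, 0.0], [0.0, 0.0, 0.44]]
[[0.0, -0.06, 0.0], [0.0, 0.0, 0.43]]
[[-0.01, -0.06, 0.0], [0.0, 0.0, 0.44]]
[[-0.01, -0.05, 0.0], [0.0, 0.0, 0.44]]
max 0.44 end [0.5604 0.3616 0.1362] q [0.13 0.63 1.7  1.45 1.18 2.14]
{'str': 52, 'hand': 67, 'jar': 124, 'tab': 108, 'lip': 92, 'elev': -42}
```

Call:
send_rows:
  motion:
    - [[0.02,-0.09,0.03],[0.04,0.06,0.99],0]
    - [[0.01,-0.1,0.03],[0.04,0.06,0.99],0]
    - [[0,-0.09,0.03],[0.04,0.06,0.99],0]
    - [[-0.01,-0.1,0.03],[0.04,0.06,0.99],0]
    - [[-0.02,-0.09,0.03],[0.04,0.06,0.99],0]
    - [[-0.04,-0.09,0.03],[0.04,0.06,0.99],0]
    - [[-0.04,-0.08,0.03],[0.04,0.06,0.99],0]
    - [[-0.05,-0.08,0.03],[0.04,0.06,0.99],0]
    - [[-0.07,-0.07,0.03],[0.04,0.06,0.99],0]
    - [[-0.07,-0.06,0.03],[0.04,0.06,0.99],0]
    - [[-0.08,-0.05,0.03],[0.04,0.06,0.99],0]

```text
time_s: 7.9
ee_pos: [0.5374, 0.3488, 0.1551]
eef_rot: [-1.931, -0.238, 0.002]
force: [0.2, -0.1, -2.3]
grip_width: 0.0645
grip_force: 20.0
```

Call:
send_rows:
  motion:
    - [[-0.02,0.06,0.06],[0,0,0.73],0]
    - [[-0.01,0.06,0.06],[0,0,0.73],0]
    - [[0,0.06,0.06],[0,0,0.73],0]
    - [[0,0.06,0.06],[0,0,0.73],0]
    - [[0.01,0.06,0.06],[0,0,0.73],0]
    - [[0.02,0.06,0.06],[0,0,0.73],0]

```text
time_s: 8.5
ee_pos: [0.5385, 0.3551, 0.141]
eef_rot: [-1.933, 0.254, -0.181]
force: [1.2, 0.4, -1.1]
grip_width: 0.0642
grip_force: 19.9
```

Call:
send_rows:
  motion:
    - [[0.02,0.01,0.02],[0,0,0.27],0]
    - [[0.02,0.01,0.02],[0,0,0.27],0]
    - [[0.02,0.01,0.02],[0,0,0.27],0]
    - [[0.02,0.01,0.02],[0,0,0.27],0]
    - [[0.02,0.01,0.02],[0,0,0.27],0]
    - [[0.02,0.01,0.02],[0,0,0.27],0]
    - [[0.02,0.01,0.02],[0,0,0.27],0]
    - [[0.02,0,0.02],[0,0,0.27],0]

```text
time_s: 9.3
ee_pos: [0.5425, 0.358, 0.136]
eef_rot: [-1.97, 0.493, -0.284]
force: [1.1, 0.0, -1.7]
grip_width: 0.0642
grip_force: 19.9
```

Call:
send_rows:
  motion:
    - [[0.03,0,0.02],[0,0,0.33],0]
    - [[0.04,0,0.02],[0,0,0.33],0]
    - [[0.03,0,0.02],[0,0,0.33],0]
    - [[0.04,0,0.02],[0,0,0.33],0]
    - [[0.03,0,0.02],[0,0,0.33],0]
    - [[0.04,0,0.02],[0,0,0.33],0]
    - [[0.03,0,0.02],[0,0,0.33],0]
    - [[0.03,0,0.02],[0,0,0.33],0]

```text
time_s: 10.1
ee_pos: [0.5492, 0.3602, 0.1298]
eef_rot: [-2.073, 0.779, -0.455]
force: [0.9, -0.7, -1.5]
grip_width: 0.0645
grip_force: 19.9
```

Call:
send_rows:
  motion:
    - [[0.01,-0.06,0],[0,0,0.44],0]
    - [[0.01,-0.06,0],[0,0,0.44],0]
    - [[0.01,-0.06,0],[0,0,0.44],0]
    - [[0,-0.06,0],[0,0,0.44],0]
    - [[0,-0.06,0],[0,0,0.44],0]
    - [[0,-0.06,0],[0,0,0.44],0]
    - [[0,-0.06,0],[0,0,0.44],0]
    - [[0,-0.06,0],[0,0,0.44],0]
    - [[0,0,0],[0,0,0],0]
    - [[0,0,0],[0,0,0],0]
    - [[0,0,0],[0,0,0],0]
    - [[0,0,0],[0,0,0],0]

```text
time_s: 11.3
ee_pos: [0.562, 0.3624, 0.136]
eef_rot: [-2.45, 1.11, -0.91]
force: [-0.1, -0.6, -1.1]
grip_width: 0.0645
grip_force: 19.9
```

```bash
python3 log.py; python3 - <<'E'
from station import camera
import cv2,numpy as np
a=[]
c=camera("wrist"); a.append(c["pixels"][:,:,::-1])
c=camera("top"); a.append(cv2.resize(c["pixels"][150:400,60:340,::-1],None,fx=1.7,fy=1.7))
c=camera("scene"); a.append(cv2.resize(c["pixels"][150:350,330:540,::-1],None,fx=1.7,fy=1.7))
h=425
cv2.imwrite("pics/p3.png",cv2.resize(np.hstack([cv2.resize(x,(int(x.shape[1]*h/x.shape[0]),h)) for x in a]),(800,240)))
E
```

```text
11.3 [0.133 0.631 1.689 1.45  1.179 2.148] [0.562  0.3624 0.136 ] [-2.4499  1.1103 -0.9101] F [-0.1 -0.6 -1.1] w 0.0645 19.9
```

View pics/p3.png

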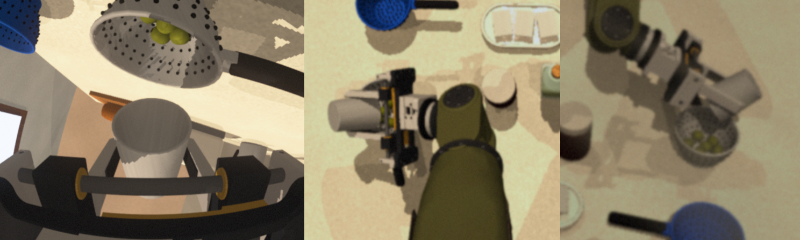

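The olives lie in the basket (wrist view 165,30; scene crop 705,135), none visible outside. Right the cup again.

```bash
python3 - <<'E'
from pour import *
p,R,q=now()
for w in [(85,20,162,.17,3),(85,22,75,.19,13),(85,25,0,.20,11)]:
    pp,RR,ax=pose(*w[:4]); print(w); p,R,q=plan(p,R,pp,RR,w[4],q); print(clear(p,R,ax))
Rg=frame(70,AL); z=Rg.as_matrix()[:,2]
p,R,q=plan(p,R,cup+.019*z+[0,0,.15],Rg,12,q)
E
```

```text
(85, 20, 162, 0.17, 3)
[[-0.52, -0.15, -0.21], [0.0, 0.0, -0.02]]
[[-0.52, -0.15, -0.21], [0.01, 0.0, -0.02]]
[[-0.52, -0.15, -0.21], [0.0, 0.0, -0.02]]
max 0.52 end [0.5606 0.3615 0.1882] q [0.13 0.54 1.69 1.41 1.19 2.24]
{'str': 105, 'hand': 119, 'jar': 176, 'tab': 160, 'lip': 144, 'elev': -42}
(85, 22, 75, 0.19, 13)
[[0.04, 0.07, -0.02], [-0.02, 0.01, -0.97]]
[[0.03, 0.08, -0.02], [-0.02, 0.01, -0.98]]
[[0.02, 0.08, -0.01], [-0.03, 0.02, -0.97]]
[[0.01, 0.08, -0.02], [-0.02, 0.01, -0.97]]
[[0.0, 0.08, -0.02], [-0.02, 0.01, -0.98]]
[[0.0, 0.08, -0.02], [-0.02, 0.01, -0.97]]
[[-0.02, 0.08, -0.01], [-0.02, 0.02, -0.97]]
[[-0.03, 0.08, -0.02], [-0.02, 0.01, -0.98]]
[[-0.03, 0.08, -0.02], [-0.02, 0.01, -0.97]]
[[-0.04, 0.07, -0.01], [-0.03, 0.01, -0.97]]
[[-0.06, 0.06, -0.02], [-0.02, 0.01, -0.98]]
[[-0.05, 0.06, -0.02], [-0.02, 0.02, -0.97]]
[[-0.07, 0.05, -0.01], [-0.02, 0.01, -0.97]]
max 0.98 end [0.5373 0.349  0.1689] q [0.12 0.51 1.76 1.39 1.17 0.68]
{'str': 46, 'hand': 54, 'tab': 111, 'lip': 158, 'elev': 22}
(85, 25, 0, 0.2, 11)
[[0.08, 0.08, -0.02], [-0.03, -0.03, -0.99]]
[[0.07
[... 489 characters left out ...]
57  1.67  1.32  1.17 -0.58]
{'str': 78, 'hand': 87, 'jar': 131, 'tab': 143, 'lip': 200, 'elev': 90}
[[-0.26, -0.32, -0.76], [-0.16, 0.0, 0.08]]
[[-0.27, -0.31, -0.77], [-0.17, 0.0, 0.07]]
[[-0.27, -0.29, -0.77], [-0.16, 0.0, 0.08]]
[[-0.27, -0.27, -0.78], [-0.17, 0.0, 0.08]]
[[-0.27, -0.25, -0.78], [-0.16, 0.0, 0.07]]
[[-0.28, -0.23, -0.79], [-0.17, 0.0, 0.08]]
[[-0.27, -0.22, -0.8], [-0.16, 0.0, 0.08]]
[[-0.28, -0.19, -0.79], [-0.17, 0.0, 0.07]]
[[-0.28, -0.18, -0.8], [-0.16, 0.0, 0.08]]
[[-0.29, -0.16, -0.81], [-0.17, 0.0, 0.08]]
[[-0.28, -0.14, -0.8], [-0.16, 0.0, 0.07]]
[[-0.29, -0.13, -0.81], [-0.16, 0.0, 0.08]]
max 0.81 end [0.4275 0.0576 0.1848] q [-0.56  0.2   2.12  1.11  1.42 -0.77]
```

Call:
send_rows:
  motion:
    - [[-0.52,-0.15,-0.21],[0,0,0],0]
    - [[-0.52,-0.15,-0.21],[0,0,0],0]
    - [[-0.52,-0.15,-0.21],[0,0,-0.06],0]
    - [[0.04,0.07,-0.02],[-0.02,0.01,-0.97],0]
    - [[0.03,0.08,-0.02],[-0.02,0.01,-0.97],0]
    - [[0.02,0.08,-0.02],[-0.02,0.01,-0.97],0]
    - [[0.01,0.08,-0.02],[-0.02,0.01,-0.97],0]
    - [[0,0.08,-0.02],[-0.02,0.01,-0.97],0]
    - [[0,0.08,-0.02],[-0.02,0.01,-0.97],0]

```text
time_s: 12.35
ee_pos: [0.55, 0.3553, 0.1799]
eef_rot: [-1.992, 0.516, -0.296]
force: [0.4, 0.0, -0.7]
grip_width: 0.0641
grip_force: 19.9
```

Call:
send_rows:
  motion:
    - [[-0.02,0.08,-0.02],[-0.02,0.01,-0.97],0]
    - [[-0.03,0.08,-0.02],[-0.02,0.01,-0.97],0]
    - [[-0.03,0.08,-0.02],[-0.02,0.01,-0.97],0]
    - [[-0.04,0.07,-0.02],[-0.02,0.01,-0.97],0]
    - [[-0.06,0.06,-0.02],[-0.02,0.01,-0.97],0]
    - [[-0.05,0.06,-0.02],[-0.02,0.01,-0.97],0]
    - [[-0.07,0.05,-0.01],[-0.02,0.01,-0.97],0]

```text
time_s: 13.05
ee_pos: [0.5373, 0.3481, 0.1697]
eef_rot: [-1.964, -0.242, 0.015]
force: [0.1, 0.5, -1.2]
grip_width: 0.0639
grip_force: 20.0
```

Call:
send_rows:
  motion:
    - [[0.08,0.08,-0.02],[-0.03,-0.03,-0.99],0]
    - [[0.07,0.08,-0.02],[-0.03,-0.03,-0.99],0]
    - [[0.06,0.1,-0.02],[-0.03,-0.03,-0.99],0]
    - [[0.05,0.1,-0.02],[-0.03,-0.03,-0.99],0]
    - [[0.04,0.1,-0.02],[-0.03,-0.03,-0.99],0]
    - [[0.03,0.11,-0.02],[-0.03,-0.03,-0.99],0]
    - [[0.01,0.11,-0.02],[-0.03,-0.03,-0.99],0]
    - [[-0.01,0.11,-0.01],[-0.03,-0.03,-0.99],0]
    - [[-0.01,0.11,-0.02],[-0.02,-0.04,-1],0]
    - [[-0.03,0.11,-0.02],[-0.02,-0.03,-0.99],0]
    - [[-0.04,0.1,-0.01],[-0.02,-0.03,-0.99],0]

```text
time_s: 14.15
ee_pos: [0.5685, 0.3331, 0.1558]
eef_rot: [-3.14, -1.138, 1.482]
force: [-0.2, -0.2, -2.5]
grip_width: 0.0644
grip_force: 20.0
```

Call:
send_rows:
  motion:
    - [[-0.26,-0.32,-0.76],[-0.16,0,0.08],0]
    - [[-0.27,-0.31,-0.77],[-0.17,0,0.08],0]
    - [[-0.27,-0.29,-0.77],[-0.16,0,0.08],0]
    - [[-0.27,-0.27,-0.78],[-0.17,0,0.08],0]
    - [[-0.27,-0.25,-0.78],[-0.16,0,0.08],0]
    - [[-0.28,-0.23,-0.79],[-0.17,0,0.08],0]
    - [[-0.27,-0.22,-0.8],[-0.16,0,0.08],0]
    - [[-0.28,-0.19,-0.79],[-0.17,0,0.07],0]
    - [[-0.28,-0.18,-0.8],[-0.16,0,0.08],0]
    - [[-0.29,-0.16,-0.81],[-0.17,0,0.07],0]
    - [[-0.28,-0.14,-0.8],[-0.16,0,0.07],0]
    - [[-0.29,-0.13,-0.81],[-0.16,0,0.08],0]

```text
time_s: 15.35
ee_pos: [0.4264, 0.0556, 0.1858]
eef_rot: [-3.126, -1.135, 1.205]
force: [-0.0, -0.3, -1.8]
grip_width: 0.0642
grip_force: 20.0
```

```bash
python3 log.py; python3 - <<'E'
from plan import *
from station import camera
from h import cloud
import cv2
for n in("top","scene"):
    c=camera(n); np.savez(n+"4.npz",**c); a=c["pixels"][:,:,::-1]; P=cloud(c)
    hs=cv2.cvtColor(c["pixels"],cv2.COLOR_RGB2HSV); m=(hs[...,1]>140)&(hs[...,0]>20)&(hs[...,0]<60)&(hs[...,2]>50)&(np.hypot(P[...,0]-st[0],P[...,1]-st[1])<.07)
    print(n,"green px",m.sum())
    if n=="top": i=cv2.resize(a[190:400,90:330],(480,420),interpolation=cv2.INTER_CUBIC)
    else: i=np.hstack([i,cv2.resize(a[150:300,330:440],(308,420),interpolation=cv2.INTER_CUBIC)])
cv2.imwrite("pics/p4.png",i)
p,R,q=now(); Rg=frame(70,AL); z=Rg.as_matrix()[:,2]
plan(p,R,np.array([.4276,.0565,.0375]),Rg,8,q)
E
```

```text
15.35 [-0.568  0.203  2.124  1.108  1.424 -0.763] [0.4264 0.0556 0.1858] [-3.1262 -1.1354  1.2053] F [-0.  -0.3 -1.8] w 0.0642 20.0
top green px 463
scene green px 17
[[-0.56, 0.01, 0.27], [0.0, 0.0, -0.01]]
[[-0.55, 0.0, 0.27], [0.0, 0.0, -0.01]]
[[-0.56, 0.0, 0.27], [0.01, 0.0, 0.0]]
[[-0.56, 0.01, 0.26], [0.0, 0.0, -0.01]]
[[-0.55, 0.0, 0.27], [0.0, 0.0, -0.01]]
[[-0.56, 0.0, 0.27], [0.0, -0.01, -0.01]]
[[-0.56, 0.01, 0.27], [0.0, 0.0, -0.01]]
[[-0.55, 0.0, 0.27], [0.0, 0.0, 0.0]]
max 0.56 end [0.4277 0.0565 0.0376] q [-0.56  0.58  2.13  1.19  1.26 -1.13]
```

View pics/p4.png

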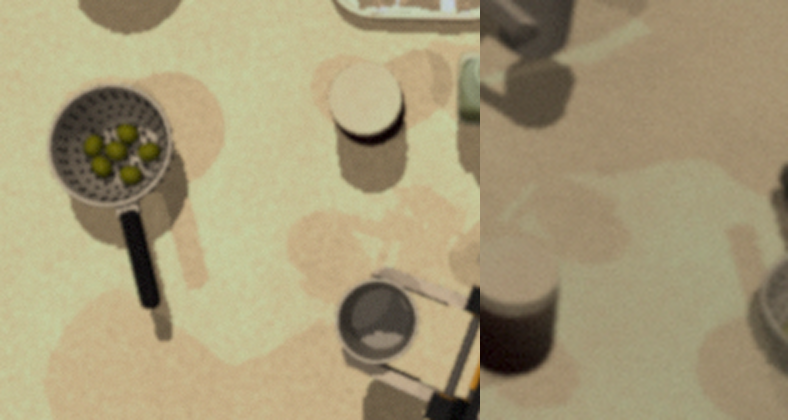

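All six olives are in the basket (crop: 93,145; 127,131; 115,150; 149,152; 101,166; 130,175) and the cup (375,320) is upright and empty. Put it down at its old place, release, back off.

Call:
send_rows:
  motion:
    - [[-0.56,0,0.27],[0,0,0],0]
    - [[-0.56,0,0.27],[0,0,0],0]
    - [[-0.56,0,0.27],[0,0,0],0]
    - [[-0.56,0.01,0.27],[0,0,0],0]
    - [[-0.55,0,0.27],[0,0,0],0]
    - [[-0.56,0.01,0.27],[0,0,-0.05],0]
    - [[-0.3,0.01,0.14],[0,0,0],0]
    - [[-0.25,0,0.12],[0,0,0],0]
    - [[-0.25,0,0.12],[0,0,0],0]
    - [[-0.24,0,0.11],[0,0,0],0]
    - [[0,0,0],[0,0,0],0]

```text
time_s: 16.55
ee_pos: [0.4274, 0.0584, 0.0386]
eef_rot: [-3.134, -1.136, 1.216]
force: [-0.3, -0.6, -1.8]
grip_width: 0.0638
grip_force: 20.0
```

```bash
python3 log.py
```

```text
16.55 [-0.56   0.58   2.129  1.194  1.264 -1.123] [0.4274 0.0584 0.0386] [-3.1345 -1.1359  1.2159] F [-0.3 -0.6 -1.8] w 0.0638 20.0
```

Call:
send_rows:
  motion:
    - [[-0.03,0,0.01],[0,0,0],0]
    - [[-0.03,0,0.01],[0,0,0],0]
    - [[-0.03,0,0.02],[0,0,0],0]
    - [[0,0,0],[0,0,0],0]

```text
time_s: 16.95
ee_pos: [0.4275, 0.0582, 0.0363]
eef_rot: [-3.137, -1.136, 1.218]
force: [0.6, 0.4, -1.4]
grip_width: 0.0647
grip_force: 20.0
```

Call:
send_rows:
  motion:
    - [[-0.03,0,0.01],[0,0,0],0]
    - [[0,0,0],[0,0,0],0]

```text
time_s: 17.15
ee_pos: [0.4275, 0.0583, 0.0358]
eef_rot: [-3.137, -1.137, 1.218]
force: [0.4, 3.0, 5.4]
grip_width: 0.0643
grip_force: 19.7
```

Call:
send_rows:
  motion:
    - [[0,0,0],[0,0,0],0.5]
    - [[0,0,0],[0,0,0],0.6]
    - [[0,0,0],[0,0,0],0.8]
    - [[0,0,0],[0,0,0],1]
    - [[0,0,0],[0,0,0],1]
    - [[0,0,-0.4],[0,0,0],1]
    - [[0,0,-0.8],[0,0,0],1]
    - [[0,0,-0.8],[0,0,0],1]
    - [[0,0,-0.8],[0,0,0],1]
    - [[0,0,-0.8],[0,0,0],1]
    - [[0,0,-0.8],[0,0,0],1]

```text
time_s: 18.25
ee_pos: [0.3859, -0.0559, 0.0915]
eef_rot: [-3.136, -1.135, 1.217]
force: [0.3, -0.2, 1.0]
grip_width: 0.0944
grip_force: 0.0
```

```bash
python3 log.py; python3 - <<'E'
from plan import *
# strainer grasp options
h=np.array([np.cos(np.radians(17.2)),np.sin(np.radians(17.2)),0]); 
np.set_printoptions(precision=2,suppress=True)
p,R,q=now(); print("z col",R.as_matrix()[:,2])
g=st-.1*h+[0,0,.055]; bowl=np.array([.5503,-.238,0])
for yw in (17.2,197.2):   # tool x along handle, y across
    Rd=Ro.from_euler("xyz",[180,0,yw],degrees=True)
    for s in (q,[.4,.4,1.6,0,1.2,.5],[.4,.4,1.6,0,1.2,-1.5],[.4,.4,1.6,0,1.2,2.]):
        qq,e=ik(g+[0,0,-.019],Rd,np.array(s)); 
        if e<2e-3: print("grasp",yw,qq); break
    if e>2e-3: print("no",yw); continue
    for by in range(-180,180,20):  # strainer yaw at the bowl
        hb=np.array([np.cos(np.radians(by)),np.sin(np.radians(by)),0]); gp=bowl-.1*hb+[0,0,.053+.0175+.055]
        Rb=Ro.from_euler("xyz",[180,0,by+(yw-17.2)],degrees=True); b=None
        for s in (qq,[-.6,.3,1.6,0,1.2,1],[-.6,.3,1.6,0,1.2,-1],[-.6,.3,1.6,0,1.2,-2]):
            x,e=ik(gp+[0,0,-.019],Rb,np.array(s))
            if e<2e-3 and abs(x[3])<.3: b=x;break
        if b is not None: print("  bowl yaw",by,b)
E
```

```text
18.25 [-0.847  0.478  2.061  0.928  1.468 -1.045] [ 0.3859 -0.0559  0.0915] [-3.1358 -1.1352  1.2167] F [ 0.3 -0.2  1. ] w 0.0944 0.0
z col [ 0.31  0.85 -0.42]
grasp 17.2 [ 0.47  0.53  1.63 -0.    0.99  1.74]
  bowl yaw -180 [-0.4   0.7   1.16  0.    1.28 -1.97]
  bowl yaw -160 [-0.36  0.67  1.22 -0.    1.26 -2.28]
  bowl yaw -60 [-0.36  0.35  1.71  0.    1.09  2.25]
  bowl yaw -40 [-0.42  0.31  1.76 -0.    1.08  1.84]
  bowl yaw -20 [-0.49  0.3   1.77 -0.    1.07  1.43]
  bowl yaw 0 [-0.56  0.32  1.74 -0.    1.08  1.01]
  bowl yaw 20 [-0.61  0.36  1.68 -0.    1.1   0.61]
  bowl yaw 40 [-0.63  0.43  1.59  0.    1.12  0.24]
  bowl yaw 60 [-0.64  0.5   1.49 -0.    1.16 -0.11]
  bowl yaw 80 [-0.62  0.57  1.38  0.    1.2  -0.45]
  bowl yaw 100 [-0.59  0.63  1.28  0.    1.23 -0.77]
  bowl yaw 120 [-0.55  0.68  1.2   0.    1.27 -1.07]
  bowl yaw 140 [-0.5   0.71  1.14  0.    1.29 -1.37]
  bowl yaw 160 [-0.45  0.72  1.13  0.    1.29 -1.67]
grasp 197.2 [ 0.47  0.53  1.63  0.    0.99 -1.4 ]
  bowl yaw -180 [-0.4   0.7   1.16  0.    1.28  1.17]
  bowl yaw -160 [-0.36  0.67  1.22  0.    1.26  0.86]
  bowl yaw -140 [-0.33  0.61  1.31  0.    1.22  0.55]
  bowl yaw -120 [-0.31  0.54  1.42  0.    1.18  0.22]
  bowl yaw -100 [-0.3   0.47  1.52  0.    1.15 -0.13]
  bowl yaw -80 [-0.32  0.4   1.63  0.    1.11 -0.5 ]
  bowl yaw -60 [-0.36  0.35  1.71  0.    1.09 -0.89]
  bowl yaw -40 [-0.42  0.31  1.76  0.    1.08 -1.3 ]
  bowl yaw -20 [-0.49  0.3   1.77 -0.    1.07 -1.72]
  bowl yaw 0 [-0.56  0.32  1.74 -0.    1.08 -2.13]
  bowl yaw 20 [-0.61  0.36  1.68 -0.    1.1  -2.53]
  bowl yaw 100 [-0.59  0.63  1.28  0.    1.23  2.38]
  bowl yaw 120 [-0.55  0.68  1.2   0.    1.27  2.07]
  bowl yaw 140 [-0.5   0.71  1.14  0.    1.29  1.77]
  bowl yaw 160 [-0.45  0.72  1.13  0.    1.29  1.47]
```

```bash
python3 - <<'E'
from plan import *
h=np.array([np.cos(np.radians(17.2)),np.sin(np.radians(17.2)),0]); g=st-.09*h+[0,0,.055-.019]
p,R,q=now(); Rd=Ro.from_euler("xyz",[180,0,17.2],degrees=True)
p,R,q=plan(p,R,p+[0,0,.14],R,5,q)
p,R,q=plan(p,R,g+[0,0,.10],Rd,14,q)
print("g",g)
E
```

```text
[[0.85, 0.0, -0.39], [0.0, 0.0, 0.0]]
[[0.84, 0.0, -0.4], [0.0, 0.0, 0.0]]
[[0.85, -0.01, -0.39], [0.0, 0.0, 0.0]]
[[0.84, 0.0, -0.4], [0.0, 0.0, 0.0]]
[[0.85, 0.0, -0.39], [0.0, 0.0, 0.0]]
max 0.85 end [ 0.3859 -0.056   0.2315] q [-0.85  0.18  2.01  0.93  1.68 -0.77]
!! 7 8.946448226000675e-12 [ 0.13  0.02 -0.03 -0.11 -0.08  0.23]
!! 8 9.404619829543772e-12 [ 0.12  0.03 -0.05 -0.13 -0.05  0.25]
!! 9 3.2063237267364667e-12 [ 0.11  0.05 -0.06 -0.13 -0.01  0.24]
!! 10 8.280014480268701e-13 [ 0.1   0.06 -0.07 -0.12  0.02  0.23]
[[0.16, -0.03, 0.88], [-0.31, -0.62, 0.49]]
[[0.22, -0.08, 0.86], [-0.31, -0.63, 0.48]]
[[0.27, -0.12, 0.84], [-0.31, -0.62, 0.49]]
[[0.33, -0.18, 0.81], [-0.32, -0.63, 0.48]]
[[0.38, -0.22, 0.78], [-0.31, -0.62, 0.49]]
[[0.42, -0.28, 0.73], [-0.31, -0.63, 0.49]]
[[0.46, -0.32, 0.7], [-0.31, -0.62, 0.48]]
[[0.49, -0.38, 0.64], [-0.31, -0.63, 0.49]]
[[0.51, -0.43, 0.59], [-0.31, -0.62, 0.48]]
[[0.52, -0.49, 0.54], [-0.32, -0.62, 0.49]]
[[0.54, -0.53, 0.48], [-0.31, -0.63, 0.49]]
[[0.53, -0.58, 0.41], [-0.31, -0.62, 0.48]]
[[0.53, -0.63, 0.36], [-0.31, -0.63, 0.49]]
[[0.51, -0.67, 0.29], [-0.31, -0.62, 0.48]]
max 0.88 end [0.4959 0.2895 0.136 ] q [0.46 0.42 1.53 0.   1.19 1.73]
g [0.49602495 0.28938628 0.036     ]
```

Call:
send_rows:
  motion:
    - [[0.85,0,-0.4],[0,0,0],1]
    - [[0.85,0,-0.4],[0,0,0],1]
    - [[0.85,0,-0.4],[0,0,0],1]
    - [[0.85,0,-0.4],[0,0,0],1]
    - [[0.85,0,-0.4],[0,0,0],1]
    - [[0.16,-0.03,0.88],[-0.31,-0.62,0.49],1]
    - [[0.22,-0.08,0.86],[-0.31,-0.63,0.48],1]
    - [[0.27,-0.12,0.84],[-0.31,-0.62,0.49],1]
    - [[0.33,-0.18,0.81],[-0.32,-0.63,0.48],1]
    - [[0.38,-0.22,0.78],[-0.31,-0.62,0.49],1]
    - [[0.42,-0.28,0.73],[-0.31,-0.63,0.49],1]

```text
time_s: 19.35
ee_pos: [0.4338, 0.0929, 0.1914]
eef_rot: [-2.975, -0.643, 0.725]
force: [0.9, -0.5, -0.7]
grip_width: 0.0938
grip_force: 0.0
```

Call:
send_rows:
  motion:
    - [[0.46,-0.32,0.7],[-0.31,-0.62,0.48],1]
    - [[0.49,-0.38,0.64],[-0.31,-0.63,0.49],1]
    - [[0.51,-0.43,0.59],[-0.31,-0.62,0.48],1]
    - [[0.52,-0.49,0.54],[-0.32,-0.62,0.49],1]
    - [[0.54,-0.53,0.48],[-0.31,-0.63,0.49],1]
    - [[0.53,-0.58,0.41],[-0.31,-0.62,0.48],1]
    - [[0.53,-0.63,0.36],[-0.31,-0.63,0.49],1]
    - [[0.51,-0.67,0.29],[-0.31,-0.62,0.48],0.2]
    - [[0,0,0],[0,0,0],0.2]

```text
time_s: 20.25
ee_pos: [0.4925, 0.2854, 0.1393]
eef_rot: [-3.131, -0.015, 0.319]
force: [0.8, -0.2, -0.9]
grip_width: 0.0814
grip_force: 0.0
```

```bash
python3 log.py; python3 - <<'E'
from plan import *
from station import camera
import cv2
h=np.array([np.cos(np.radians(17.2)),np.sin(np.radians(17.2)),0]); g=st-.09*h+[0,0,.055-.019]
c=camera("wrist"); cv2.imwrite("pics/w5.png",c["pixels"][:,:,::-1]); t=camera("top"); np.savez("top5.npz",**t)
p,R,q=now(); Rd=Ro.from_euler("xyz",[180,0,17.2],degrees=True)
p,R,q=plan(p,R,g+[0,0,.06],Rd,2,q)
E
```

```text
20.25 [0.457 0.393 1.555 0.009 1.177 1.705] [0.4925 0.2854 0.1393] [-3.1308 -0.0151  0.3193] F [ 0.8 -0.2 -0.9] w 0.0814 0.0
[[0.08, -0.07, 0.74], [-0.05, -0.08, 0.08]]
[[0.09, -0.07, 0.75], [-0.06, -0.08, 0.09]]
max 0.75 end [0.4961 0.2894 0.0959] q [ 0.46  0.46  1.56 -0.    1.11  1.74]
```

View pics/w5.png

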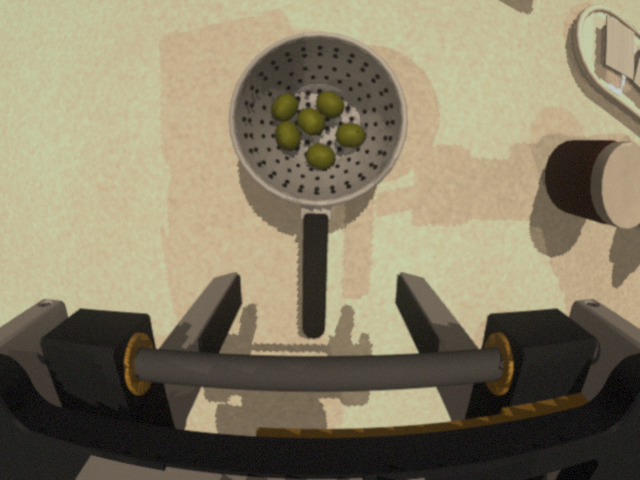

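Wrist view: six olives in the basket, the handle (314,215–335) centred between the fingers (240/400). Descend and grip.

Call:
send_rows:
  motion:
    - [[0.08,-0.07,0.74],[-0.05,-0.08,0.08],0.2]
    - [[0.09,-0.07,0.75],[-0.06,-0.08,0.09],0]
    - [[0,0,0.7],[0,0,0],0]
    - [[0,0,0.7],[0,0,0],0]
    - [[0,0,0.4],[0,0,0],0]
    - [[0,0,0.18],[0,0,0],0]
    - [[0,0,0],[0,0,0],0]

```text
time_s: 21.05
ee_pos: [0.4962, 0.2894, 0.0374]
eef_rot: [-3.141, -0.0, 0.299]
force: [-0.8, -0.9, 0.8]
grip_width: 0.047
grip_force: 0.0
```

```bash
python3 log.py
```

```text
21.05 [0.464 0.542 1.6   0.    0.998 1.736] [0.4962 0.2894 0.0374] [-3.1411e+00 -5.0000e-04  2.9910e-01] F [-0.8 -0.9  0.8] w 0.047 0.0
```

Call:
send_rows:
  motion:
    - [[0,0,0.04],[0,0,0],-0.2]
    - [[0,0,0],[0,0,0],-0.4]
    - [[0,0,0],[0,0,0],-0.6]
    - [[0,0,0],[0,0,0],-1]
    - [[0,0,0],[0,0,0],-1]
    - [[0,0,0],[0,0,0],-1]
    - [[0,0,0],[0,0,0],-1]
  squeeze: 55

```text
time_s: 21.75
ee_pos: [0.4961, 0.29, 0.0361]
eef_rot: [-3.141, -0.0, 0.3]
force: [-1.4, -1.4, 3.8]
grip_width: 0.0176
grip_force: 55.0
```

```bash
python3 log.py
```

```text
21.75 [0.465 0.545 1.6   0.    0.996 1.736] [0.4961 0.29   0.0361] [-3.1411e+00 -4.0000e-04  2.9960e-01] F [-1.4 -1.4  3.8] w 0.0176 55.0
```

Call:
send_rows:
  motion:
    - [[0,0,-0.1],[0,0,0],-1]
    - [[0,0,-0.2],[0,0,0],-1]
    - [[0,0,-0.3],[0,0,0],-1]
    - [[0,0,-0.4],[0,0,0],-1]
    - [[0,0,-0.3],[0,0,0],-1]
    - [[0,0,-0.1],[0,0,0],-1]
    - [[0,0,0],[0,0,0],-1]

```text
time_s: 22.45
ee_pos: [0.4963, 0.2901, 0.0785]
eef_rot: [-3.141, -0.001, 0.3]
force: [0.1, 0.6, -2.4]
grip_width: 0.0175
grip_force: 55.0
```

```bash
python3 log.py; cat > meas.py <<'E'
from plan import *
from h import *
from station import camera
def strainer(tag):
    p,R,q=now(); x=R.as_matrix()[:,0]; out=[]
    for n in("top","scene"):
        c=camera(n); np.savez(f"{n}{tag}.npz",**c); P=cloud(c).reshape(-1,3); P=P[np.isfinite(P).all(1)]
        C=p+.019*-R.as_matrix()[:,2]+.09*x   # expected rim-centre region
        m=(np.hypot(*(P[:,:2]-C[:2]).T)<.066)&(P[:,2]>C[2]-.05)&(P[:,2]<C[2]+.05)
        Q=P[m]; r=np.hypot(*(Q[:,:2]-C[:2]).T)
        # rim points: topmost in angular bins
        a=np.arctan2(Q[:,1]-C[1],Q[:,0]-C[0]); k=((a+np.pi)/(2*np.pi)*36).astype(int); T=[]
        for i in range(36):
            s=Q[(k==i)&(r>.045)]
            if len(s)>3: T.append(s[np.argsort(s[:,2])[-3:]].mean(0))
        T=np.array(T); c0=circ(T)
        A=np.c_[T[:,:2]-C[:2],np.ones(len(T))]; w=np.linalg.lstsq(A,T[:,2],rcond=None)[0]; rr=T[:,2]-A@w
        g=abs(rr)<2*rr.std()+.001; w=np.linalg.lstsq(A[g],T[g,2],rcond=None)[0]
        sl=np.degrees(np.arctan([w[:2]@x[:2],w[:2]@np.array([-x[1],x[0]])]))
        print(n,len(T),"rim circle",np.round(c0,4),"expected",C.round(4),"rim z",round(w[2],4),"slope deg along handle x, across",sl.round(2),"res",rr.std().round(4))
if __name__=="__main__":
    import sys; np.set_printoptions(precision=4,suppress=True); strainer(sys.argv[1])
E
python3 meas.py 6
```

```text
22.45 [0.465 0.486 1.576 0.    1.078 1.736] [0.4963 0.2901 0.0785] [-3.1409e+00 -1.4000e-03  2.9970e-01] F [ 0.1  0.6 -2.4] w 0.0175 55.0
top 25 rim circle [0.5824 0.316  0.0578] expected [0.5822 0.3167 0.0977] rim z 0.109 slope deg along handle x, across [1.79 0.31] res 0.0067
scene 36 rim circle [0.5837 0.3162 0.059 ] expected [0.5822 0.3167 0.0977] rim z 0.1085 slope deg along handle x, across [-0.33 -0.15] res 0.0007
```

Held level (scene view: slope −0.3°, rim height as expected). Lift above the bottle and plan the transfer.

Call:
send_rows:
  motion:
    - [[0,0,-0.2],[0,0,0],-1]
    - [[0,0,-0.5],[0,0,0],-1]
    - [[0,0,-0.8],[0,0,0],-1]
    - [[0,0,-0.8],[0,0,0],-1]
    - [[0,0,-0.8],[0,0,0],-1]
    - [[0,0,-0.8],[0,0,0],-1]
    - [[0,0,-0.8],[0,0,0],-1]
    - [[0,0,-0.6],[0,0,0],-1]
    - [[0,0,-0.3],[0,0,0],-1]
    - [[0,0,0],[0,0,0],-1]

```text
time_s: 23.55
ee_pos: [0.4963, 0.29, 0.2474]
eef_rot: [-3.141, -0.003, 0.3]
force: [-0.1, -0.0, -2.6]
grip_width: 0.0173
grip_force: 55.0
```

```bash
python3 log.py; python3 - <<'E'
from plan import *
p,R,q=now(); y=np.radians(-20); hb=np.array([np.cos(y),np.sin(y),0]); bowl=np.array([.5503,-.238,0])
# strainer axis in tool frame: from measured rim centre vs grasp
r=np.linalg.norm(st[:2]-p[:2]); print("axis dist",r)
t=bowl-r*hb; t[2]=p[2]; Rd=Ro.from_euler("xyz",[180,0,-20],degrees=True)
plan(p,R,t,Rd,24,q); print(t)
E
```

```text
23.55 [0.465 0.326 1.389 0.    1.423 1.736] [0.4963 0.29   0.2474] [-3.1407e+00 -2.6000e-03  2.9960e-01] F [-0.1 -0.  -2.6] w 0.0173 55.0
axis dist 0.0895390089370852
[[-0.24, 0.65, 0.0], [0.0, 0.0, 0.23]]
[[-0.23, 0.65, 0.0], [0.0, 0.0, 0.22]]
[[-0.21, 0.66, 0.0], [0.0, 0.0, 0.23]]
[[-0.19, 0.67, 0.0], [0.0, 0.0, 0.22]]
[[-0.17, 0.67, -0.01], [0.0, 0.0, 0.23]]
[[-0.16, 0.67, 0.0], [0.0, 0.0, 0.22]]
[[-0.13, 0.68, 0.0], [0.0, -0.01, 0.23]]
[[-0.12, 0.68, 0.0], [-0.01, 0.0, 0.22]]
[[-0.1, 0.69, 0.0], [0.0, 0.0, 0.23]]
[[-0.08, 0.69, 0.0], [0.0, 0.0, 0.22]]
[[-0.06, 0.68, 0.0], [0.0, 0.0, 0.23]]
[[-0.04, 0.7, 0.0], [0.0, 0.0, 0.22]]
[[-0.03, 0.69, 0.0], [0.0, 0.0, 0.23]]
[[-0.01, 0.69, 0.0], [0.0, 0.0, 0.22]]
[[0.02, 0.69, 0.0], [0.0, 0.0, 0.23]]
[[0.03, 0.69, 0.0], [0.0, 0.0, 0.22]]
[[0.05, 0.69, 0.0], [0.0, 0.0, 0.23]]
[[0.07, 0.69, 0.0], [0.0, 0.0, 0.22]]
[[0.08, 0.69, 0.0], [0.0, 0.0, 0.23]]
[[0.11, 0.68, 0.0], [0.0, -0.01, 0.22]]
[[0.12, 0.68, 0.0], [0.0, 0.0, 0.23]]
[[0.15, 0.68, 0.0], [0.0, 0.0, 0.22]]
[[0.16, 0.67, 0.0], [0.0, 0.0, 0.23]]
[[0.18, 0.67, 0.0], [0.0, 0.0, 0.23]]
max 0.7 end [ 0.4663 -0.2073  0.2473] q [-0.49  0.18  1.57  0.    1.39  1.43]
[ 0.46616085 -0.20737586  0.24739098]
```

Call:
send_rows:
  motion:
    - [[-0.07,0.2,0],[0,0,0.07],-1]
    - [[-0.17,0.45,0],[0,0,0.16],-1]
    - [[-0.23,0.65,0],[0,0,0.22],-1]
    - [[-0.21,0.66,0],[0,0,0.23],-1]
    - [[-0.19,0.67,0],[0,0,0.22],-1]
    - [[-0.17,0.67,0],[0,0,0.23],-1]
    - [[-0.16,0.67,0],[0,0,0.22],-1]
    - [[-0.13,0.68,0],[0,0,0.23],-1]
    - [[-0.12,0.68,0],[0,0,0.22],-1]
    - [[-0.1,0.69,0],[0,0,0.23],-1]
    - [[-0.08,0.69,0],[0,0,0.22],-1]
    - [[-0.06,0.69,0],[0,0,0.23],-1]

```text
time_s: 24.75
ee_pos: [0.4813, 0.06, 0.245]
eef_rot: [-3.141, 0.001, -0.001]
force: [-0.2, -0.3, -2.4]
grip_width: 0.0174
grip_force: 55.0
```

Call:
send_rows:
  motion:
    - [[-0.04,0.69,0],[0,0,0.22],-1]
    - [[-0.03,0.69,0],[0,0,0.23],-1]
    - [[-0.01,0.69,0],[0,0,0.22],-1]
    - [[0.02,0.69,0],[0,0,0.23],-1]
    - [[0.03,0.69,0],[0,0,0.22],-1]
    - [[0.05,0.69,0],[0,0,0.23],-1]
    - [[0.07,0.69,0],[0,0,0.22],-1]
    - [[0.08,0.69,0],[0,0,0.23],-1]
    - [[0.11,0.68,0],[0,0,0.22],-1]
    - [[0.12,0.68,0],[0,0,0.23],-1]
    - [[0.15,0.68,0],[0,0,0.22],-1]
    - [[0.16,0.67,0],[0,0,0.23],-1]

```text
time_s: 25.95
ee_pos: [0.466, -0.1881, 0.2449]
eef_rot: [-3.141, 0.001, -0.325]
force: [0.7, -0.8, -2.3]
grip_width: 0.0176
grip_force: 55.0
```

Call:
send_rows:
  motion:
    - [[0.12,0.45,0],[0,0,0.15],-1]
    - [[0.06,0.22,0],[0,0,0.08],-1]
    - [[0,0,0],[0,0,0],-1]
    - [[0,0,0],[0,0,0],-1]

```text
time_s: 26.35
ee_pos: [0.4657, -0.207, 0.2454]
eef_rot: [-3.141, 0.0, -0.349]
force: [-0.6, -0.2, -1.9]
grip_width: 0.0172
grip_force: 55.0
```

```bash
python3 log.py; python3 meas.py 7; python3 - <<'E'
from h import *
np.set_printoptions(precision=4,suppress=True)
c=dict(np.load("scene7.npz")); P=cloud(c).reshape(-1,3)
b=P[(P[:,0]>.44)&(P[:,0]<.67)&(P[:,1]>-.34)&(P[:,1]<-.14)&(P[:,2]>.047)&(P[:,2]<.062)]
print("bowl",len(b),np.array(circ(b)),"rim top",np.percentile(b[:,2],97),b[:,:2].min(0),b[:,:2].max(0))
cv2.imwrite("pics/s7.png",cv2.resize(c["pixels"][60:360,120:540,::-1],(798,570)))
E
```

```text
26.35 [-4.910e-01  1.800e-01  1.575e+00  1.000e-03  1.386e+00  1.429e+00] [ 0.4657 -0.207   0.2454] [-3.1408e+00  3.0000e-04 -3.4920e-01] F [-0.6 -0.2 -1.9] w 0.0172 55.0
top 27 rim circle [ 0.5515 -0.2374  0.0574] expected [ 0.5503 -0.2378  0.2644] rim z 0.2778 slope deg along handle x, across [-0.44 -0.08] res 0.0078
scene 36 rim circle [ 0.5522 -0.2361  0.0593] expected [ 0.5503 -0.2378  0.2644] rim z 0.2762 slope deg along handle x, across [-0.21 -0.03] res 0.0006
bowl 476 [ 0.5518 -0.2376  0.0725] rim top 0.05549665630480079 [ 0.4744 -0.3136] [ 0.6274 -0.1628]
```

View pics/s7.png

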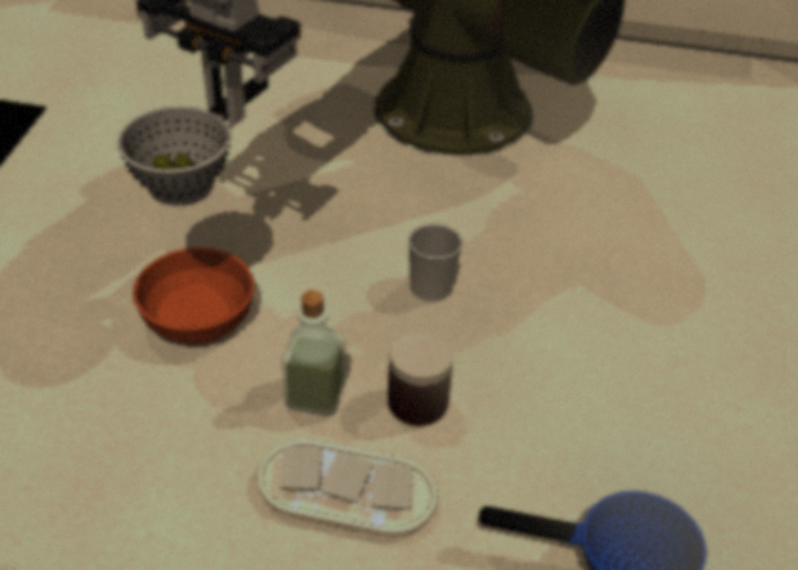

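Strainer hangs level over the bowl with olives inside (crop 175,155), bowl (195,295) and others undisturbed, cup upright (434,262). The two centres agree to 1–2 mm. Lower 0.139 m, with a ramp.

Call:
send_rows:
  motion:
    - [[-0.04,0.02,0.2],[0,0,0],-1]
    - [[0,0,0.5],[0,0,0],-1]
    - [[0,0,0.7],[0,0,0],-1]
    - [[0,0,0.7],[0,0,0],-1]
    - [[0,0,0.7],[0,0,0],-1]
    - [[0,0,0.6],[0,0,0],-1]
    - [[0,0,0.5],[0,0,0],-1]
    - [[0,0,0.3],[0,0,0],-1]
    - [[0,0,0.2],[0,0,0],-1]
    - [[0,0,0.1],[0,0,0],-1]
    - [[0,0,0],[0,0,0],-1]
    - [[0,0,0],[0,0,0],-1]

```text
time_s: 27.65
ee_pos: [0.4648, -0.2076, 0.1111]
eef_rot: [-3.141, -0.001, -0.35]
force: [-0.0, -0.8, -1.8]
grip_width: 0.0174
grip_force: 55.0
```

```bash
python3 log.py; python3 meas.py 8; python3 - <<'E'
from h import *
np.set_printoptions(precision=4,suppress=True)
c=dict(np.load("scene8.npz")); P=cloud(c).reshape(-1,3)
b=P[(P[:,0]>.44)&(P[:,0]<.67)&(P[:,1]>-.34)&(P[:,1]<-.14)&(P[:,2]>.047)&(P[:,2]<.062)&(np.hypot(P[:,0]-.55,P[:,1]+.238)>.064)]
print("bowl",len(b),np.array(circ(b)),"rim top",np.percentile(b[:,2],97))
E
```

```text
27.65 [-4.920e-01  3.110e-01  1.741e+00  1.000e-03  1.089e+00  1.428e+00] [ 0.4648 -0.2076  0.1111] [-3.1411e+00 -8.0000e-04 -3.4960e-01] F [-0.  -0.8 -1.8] w 0.0174 55.0
top 27 rim circle [ 0.5482 -0.2375  0.0589] expected [ 0.5493 -0.2385  0.1302] rim z 0.1438 slope deg along handle x, across [-0.49  0.  ] res 0.0007
scene 36 rim circle [ 0.5512 -0.2367  0.0591] expected [ 0.5493 -0.2385  0.1302] rim z 0.142 slope deg along handle x, across [-0.37 -0.15] res 0.0008
bowl 332 [ 0.552  -0.2374  0.0723] rim top 0.05521942197396997
```

Call:
send_rows:
  motion:
    - [[0,0,0.05],[0,0.02,0],-1]
    - [[0,0,0.05],[0,0.02,0],-1]
    - [[0.02,0,0.04],[0,0.01,0],-1]
    - [[0,0,0],[0,0,0],-1]
    - [[0,0,0],[0,0,0],-1]
    - [[0,0,0],[0,0,0],-1]
    - [[0,0,0],[0,0,0],-1]
    - [[0,0,0],[0,0,0],-1]

```text
time_s: 28.55
ee_pos: [0.4651, -0.2077, 0.1064]
eef_rot: [-3.141, -0.006, -0.35]
force: [0.1, -0.6, -3.4]
grip_width: 0.0175
grip_force: 55.0
```

```bash
python3 log.py; python3 meas.py 9; python3 - <<'E'
from h import *
t=np.load("top9.npz")["pixels"][:,:,::-1]; s=np.load("scene9.npz")["pixels"][:,:,::-1]
cv2.imwrite("pics/f.png",np.hstack([cv2.resize(s[140:270,160:290],(400,400),interpolation=cv2.INTER_CUBIC),cv2.resize(t[220:380,250:490],(400,400))]))
E
```

```text
28.55 [-0.493  0.315  1.748  0.002  1.073  1.427] [ 0.4651 -0.2077  0.1064] [-3.141  -0.006  -0.3495] F [ 0.1 -0.6 -3.4] w 0.0175 55.0
top 27 rim circle [ 0.5479 -0.2377  0.0592] expected [ 0.5495 -0.2385  0.126 ] rim z 0.1395 slope deg along handle x, across [0.06 0.45] res 0.0007
scene 36 rim circle [ 0.5512 -0.2371  0.0593] expected [ 0.5495 -0.2385  0.126 ] rim z 0.1379 slope deg along handle x, across [-0.07  0.11] res 0.0007
```

View pics/f.png

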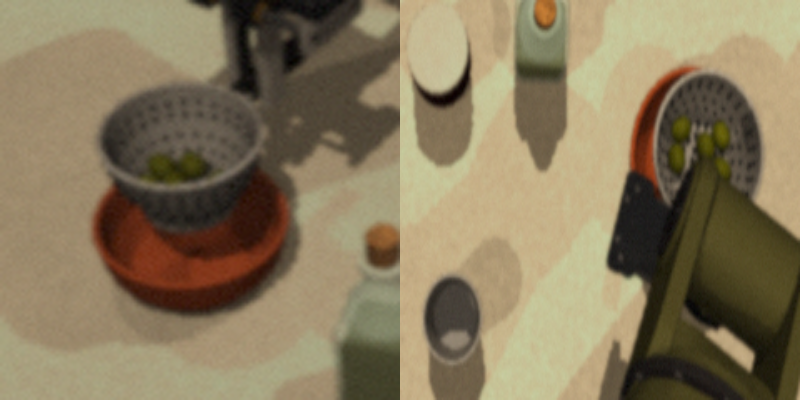

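The strainer is level and centred over the bowl, with a gap of about 17–18 mm (measured 18.5, from kinematics 17.7). Five olives are visible and the sixth is hidden by the arm, and the cup stands empty and upright. Handing in.

```bash
python3 -c "from station import *; print(hand_in())"
```

```text
the job is handed in; nothing more can be done
None
```

The job is handed in at about 29 s: the olives were tipped into the strainer, the cup stands empty and upright, and the strainer is held still, level and centred about 18 mm above the bowl's rim. I counted all six olives in it just before lifting; in the last picture I see five, with the arm hiding the rest of the basket. The bowl, bottle, jar and butter dish were left alone.

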